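# Check the hinges of three dice boxes and set the stiff one aside

## Task

Check the hinge of each wooden dice box on the mat, starting with the box next to the dice tray and working along the row: lift its lid at least half-way to upright and let it go; a good lid drops shut by itself, the one with the stiff hinge stays up. When all three have been tried, set the stiff box down gently in the dice tray, upright and with its lid shut. Leave the two good boxes standing shut in their places, tip no box over, and leave the organiser, coasters and dish alone.

Things in the scene. Friction and masses are not known exactly. Their poses are not given: they have to be found in the camera images.
- box_a: One of three look-alike hinged wooden dice boxes in a row on the mat, lids shut. 90 mm deep (its x), 64 wide (its y), 42 high shut: lower part 32 high, lid 10 thick, same outline. About 0.46 kg, loose. Origin: centre of the shut box, 21 mm above its underside. z up; x points from the lip at the front, facing the robot, to the hinge at the back. Sides flat; gap to the next box 55 to 75 mm.
- box_a_lid (a joint): Its lid: 0 shut, 1.57 upright, stop 1.75 rad, no latch. Hinge along the box's y, 45 mm behind (+x) and 11 above the box's origin. A free lid lifts with 0.3 N at the lip and, let go short of upright, drops shut within 0.5 s (past upright, stays open). A stiff one takes 1 N and stays where left; swing it shut round its hinge (pushed straight down while steep, it tips the box). Exactly one of three is stiff, in any place.
- box_a_lip (a point): Point on this lid, moving with it: middle of the lip's front edge, on its underside, 106 mm from the hinge. The lip is a tongue 44 mm wide, 6 thick, standing out 16 mm ahead of the box's front; underside 32 mm above the mat when shut, so a fingertip slanting in from the front fits under it.
- box_b: One of three look-alike hinged wooden dice boxes in a row on the mat, lids shut. 90 mm deep (its x), 64 wide (its y), 42 high shut: lower part 32 high, lid 10 thick, same outline. About 0.46 kg, loose. Origin: centre of the shut box, 21 mm above its underside. z up; x points from the lip at the front, facing the robot, to the hinge at the back. Sides flat; gap to the next box 55 to 75 mm.
- box_b_lid (a joint): Its lid: 0 shut, 1.57 upright, stop 1.75 rad, no latch. Hinge along the box's y, 45 mm behind (+x) and 11 above the box's origin. A free lid lifts with 0.3 N at the lip and, let go short of upright, drops shut within 0.5 s (past upright, stays open). A stiff one takes 1 N and stays where left; swing it shut round its hinge (pushed straight down while steep, it tips the box). Exactly one of three is stiff, in any place.
- box_b_lip (a point): Point on this lid, moving with it: middle of the lip's front edge, on its underside, 106 mm from the hinge. The lip is a tongue 44 mm wide, 6 thick, standing out 16 mm ahead of the box's front; underside 32 mm above the mat when shut, so a fingertip slanting in from the front fits under it.
- box_c: One of three look-alike hinged wooden dice boxes in a row on the mat, lids shut. 90 mm deep (its x), 64 wide (its y), 42 high shut: lower part 32 high, lid 10 thick, same outline. About 0.46 kg, loose. Origin: centre of the shut box, 21 mm above its underside. z up; x points from the lip at the front, facing the robot, to the hinge at the back. Sides flat; gap to the next box 55 to 75 mm.
- box_c_lid (a joint): Its lid: 0 shut, 1.57 upright, stop 1.75 rad, no latch. Hinge along the box's y, 45 mm behind (+x) and 11 above the box's origin. A free lid lifts with 0.3 N at the lip and, let go short of upright, drops shut within 0.5 s (past upright, stays open). A stiff one takes 1 N and stays where left; swing it shut round its hinge (pushed straight down while steep, it tips the box). Exactly one of three is stiff, in any place.
- box_c_lip (a point): Point on this lid, moving with it: middle of the lip's front edge, on its underside, 106 mm from the hinge. The lip is a tongue 44 mm wide, 6 thick, standing out 16 mm ahead of the box's front; underside 32 mm above the mat when shut, so a fingertip slanting in from the front fits under it.
- tray: Wooden dice tray, fixed, open on top: outside 230 mm (x) by 190 mm (y), 30 mm high, walls and floor 10 mm thick (inside 210 x 170 mm, floor 10 mm above the shelf). Origin at the centre of its underside, z up. Stands at one end of the row of boxes, to the robot's left or right.
- mat: Cork shelf mat under the three boxes, fixed, 150 mm (x) by 360 mm (y), 3 mm thick. Origin at the centre of its underside on the shelf. The boxes stand in one row along its y, at about -130, 0 and +130 mm.
- organiser: Bystander: black plastic organiser with two latches, shut, 206 x 176 x 45 mm, 0.95 kg, loose, at the other end of the row from the tray. Origin at the centre of its underside.
- coasters: Bystander: stack of round silicone coasters, 100 mm across, 32 mm high, loose, beyond one end of the mat. Origin at the centre of its underside.
- dish: Bystander: white ceramic dish with glass dice in it, 116 mm across, 30 mm high (dice up to 41 mm), loose, beyond one end of the mat. Origin at the centre of its underside.
Mind the look-alikes: they are no part of the job. Leave any green or pink look-alike of the box_c alone.

How it is judged:
On the way, in this order (a step that is already met when the one before it is completed fails the run):
1. the lid of the box next to the tray is lifted to at least 0.7 rad (((world y of tray above 0 m and y of box_a in the frame of mat above 0.065 m and value of joint box_a_lid above 0.7 rad) or (world y of tray below 0 m and y of box_a in the frame of mat below -0.065 m and value of joint box_a_lid above 0.7 rad) or (world y of tray above 0 m and y of box_b in the frame of mat above 0.065 m and value of joint box_b_lid above 0.7 rad) or (world y of tray below 0 m and y of box_b in the frame of mat below -0.065 m and value of joint box_b_lid above 0.7 rad) or (world y of tray above 0 m and y of box_c in the frame of mat above 0.065 m and value of joint box_c_lid above 0.7 rad) or (world y of tray below 0 m and y of box_c in the frame of mat below -0.065 m and value of joint box_c_lid above 0.7 rad))), for 0.1 s.
2. the lid of the middle box is lifted to at least 0.7 rad (((world y of tray above 0 m and y of box_a in the frame of mat between -0.065 and 0.065 m and value of joint box_a_lid above 0.7 rad) or (world y of tray below 0 m and y of box_a in the frame of mat between -0.065 and 0.065 m and value of joint box_a_lid above 0.7 rad) or (world y of tray above 0 m and y of box_b in the frame of mat between -0.065 and 0.065 m and value of joint box_b_lid above 0.7 rad) or (world y of tray below 0 m and y of box_b in the frame of mat between -0.065 and 0.065 m and value of joint box_b_lid above 0.7 rad) or (world y of tray above 0 m and y of box_c in the frame of mat between -0.065 and 0.065 m and value of joint box_c_lid above 0.7 rad) or (world y of tray below 0 m and y of box_c in the frame of mat between -0.065 and 0.065 m and value of joint box_c_lid above 0.7 rad))), for 0.1 s.
3. the lid of the box farthest from the tray is lifted to at least 0.7 rad (((world y of tray above 0 m and y of box_a in the frame of mat below -0.065 m and value of joint box_a_lid above 0.7 rad) or (world y of tray below 0 m and y of box_a in the frame of mat above 0.065 m and value of joint box_a_lid above 0.7 rad) or (world y of tray above 0 m and y of box_b in the frame of mat below -0.065 m and value of joint box_b_lid above 0.7 rad) or (world y of tray below 0 m and y of box_b in the frame of mat above 0.065 m and value of joint box_b_lid above 0.7 rad) or (world y of tray above 0 m and y of box_c in the frame of mat below -0.065 m and value of joint box_c_lid above 0.7 rad) or (world y of tray below 0 m and y of box_c in the frame of mat above 0.065 m and value of joint box_c_lid above 0.7 rad))), for 0.1 s.
At the end, for the whole second after the job is handed in: The box with the stiff hinge stands on the floor of the dice tray, upright (within 0.1 rad) and released; the two good boxes stand within 40 mm of where they began, upright; all three lids are shut (within 0.08 rad) and all is at rest (value of joint each of box_a_lid, box_b_lid, box_c_lid below 0.08 rad and linear speed of each of box_a, box_b, box_c below 0.02 m/s and distance of each of box_a, box_c from where it was at the start of the episode below 0.04 m and angle between each of box_a, box_b, box_c's own z axis and vertical below 0.1 rad and x of box_b in the frame of tray between -0.08 and 0.08 m and y of box_b in the frame of tray between -0.07 and 0.07 m and z of box_b in the frame of tray below 0.036 m); the robot touches nothing.
It fails at once if a box is tipped by more than about 25 degrees (angle between any of box_a, box_b, box_c's own z axis and vertical above 0.45 rad).
It fails at once if a box is dropped or thrown (moves faster than 0.7 m/s with no finger touching it; that is a fall of some 25 mm) ((linear speed of box_a above 0.7 m/s and contact force between the fingers and box_a below 0.05 N) or (linear speed of box_b above 0.7 m/s and contact force between the fingers and box_b below 0.05 N) or (linear speed of box_c above 0.7 m/s and contact force between the fingers and box_c below 0.05 N)).
It fails at once if the organiser, the coasters or the dish is moved by more than 30 mm (distance of any of organiser, coasters, dish from where it was at the start of the episode above 0.03 m).
It also fails if it takes over 72 s, if anything falls off the work surface, if the arm or the gripper's body presses on something with over 40 N, if the wrist force passes 120 N, or if a joint passes its speed limit or range.

## Robot

A 6-joint arm with a two-finger parallel gripper is mounted at the origin on the work surface. World frame = base frame: x ahead of the robot, y to its left, z up, the work surface at z = 0. Lengths are in m, angles in rad, forces in N, time in s.
With the tool pointing down it reaches from about 0.35 to 0.85 m from the base axis. Payload 8.1 kg.
Tool frame: the origin (TCP) lies at the very end of the fingers, on their centre line; the grasp point (between the pads) lies 19 mm behind it; z points along the fingers, y is the direction in which the jaws open and shut (so a half turn about z gives the same grasp; the last joint's range is limited). The gripper opens to 85 mm and grips with 20 to 120 N. Pads are 22 mm wide; open, the fingers measure 114 mm over their backs; the gripper's body (76 mm by 85 mm) begins 54 mm behind the grasp point. The pads swing forward as they close: fully open they stand 13 mm farther back than shut.
Start: joints at [1.064, 0.13, 1.488, -0, 1.523, -0.085], TCP at [0.246, 0.547, 0.231] pointing down, gripper open.
Joint ranges: [-2.96, 2.96], [-0.89, 2.26], [0.02, 2.5], [-1.34, 4.48], [0, 2.73], [-2.66, 2.66]. Speed limits (rad/s): [2.39, 2.39, 2.79, 3.14, 3.14, 3.14].

## Interface

Orientations are given as a unit quaternion [w, x, y, z].
In Python, from rig import telemetry, read_camera, camera_params, workorder gives the robot as it stands.
- The arm moves only by the tool step_arm, never from a script. Its argument "deltas" is a list of rows, each an object with "xyz": the shift along the world's x, y, z in cm, a list of three; "delta_rot": the turn, a rotation vector about the world's x, y, z in degrees, a list of three. In form: [{"xyz": [tx, ty, tz], "delta_rot": [ax, ay, az]}, ...]. A call has 1 to 10 rows; each row is the pose to reach, as a shift and turn from the pose commanded when the call began; what a row does not reach only later rows make up. A row lasts 1/12 s, in which the tool goes at most 41.7 mm and 7.16 degrees, less where a joint would pass 70% of its speed; a pose out of reach is approached as far as the arm can. A call with a gripper value outside its range is refused whole. "jaw" is the opening, from 0 (shut) to 1 (fully open), set as the call begins (left out, the last holds). The fingers move at their own pace and stop on an object; the grip force is fixed at half the most. Time passes only in rows, so rows that repeat a pose let the fingers close. It gives the time, the measured TCP pose, the force and the opening at its end, in the units of the state.
- telemetry.get_obs(): the state, without advancing time (a new reading comes with each control period).
- read_camera(name): name is "scene" or "top" or "wrist"; returns the picture (420x560x3 uint8, red, green, blue); there is no depth.
- camera_params(name): a dict with "camera_matrix" (3x3 intrinsics, pixels), "cam_to_world" (4x4, takes a point from camera to world coordinates). Camera axes: x right, y down, z forward; pixel columns grow to the right and rows downward; lengths in m; the calibration is good to about 2 mm. A picture is of the moment at which its call begins: read the wrist's pose just before it. camera_params takes no time and is no camera call; for the wrist camera it gives the pose at the moment of the call.
- workorder.close_job(): hands the job in, once; it reports no verdict.
The state is a dict: "time_s": time; "joints": joint angles; "joint_velocities": joint speeds; "joint_efforts": joint torques, N m; "eef_pos": TCP position; "tool_rot": TCP orientation; "force": force on the tool from outside, world axes, zero at the start; "wrist_torque": the same for the moment, N m; "finger_gap": finger opening in m.
Only numpy, scipy, OpenCV 4.12 (cv2) and the standard library are available. Lean on these libraries where they do the work, as an engineer would, in place of code of your own. Each camera call takes 0.05 s, during which the arm holds its last target.

## Working session

There is one attempt and no reset: what is moved stays moved. The work goes in short steps, Python scripts to look and compute and a tool call to move; the robot and the scene stay as the last step left them, time stands still between calls to the robot, and variables do not carry over. Pictures are saved under pics/ and viewed, and the job is handed in when it is done.

Besides the shell and the picture viewer there is one more tool, called as name([rows], argument=value, ...), one row to a line, values as JSON. step_arm: Moves the arm, as the interface text tells. Its arguments: {"type":"object","properties":{"deltas":{"type":"array"},"jaw":{"type":"number"}},"required":["deltas"]}

```bash
ls; mkdir -p pics; python3 - <<'E'
from rig import telemetry, read_camera, camera_params
import cv2,json
print(telemetry.get_obs())
for n in ["scene","top","wrist"]:
    im=read_camera(n); cv2.imwrite(f"pics/{n}0.png",im[:,:,::-1]); p=camera_params(n); print(n,p)
E
```

```text
pics
{'time_s': 0.0, 'joints': array([ 1.06354716e+00,  1.31150561e-01,  1.48927932e+00, -1.00776765e-05,
        1.52302765e+00, -8.53929155e-02]), 'joint_velocities': array([-1.64670310e-05, -3.54400912e-04,  2.32121704e-04, -7.24574377e-04,
        6.26729737e-04, -1.50348867e-04]), 'joint_efforts': array([-3.78062959e-04, -5.69386983e+01, -5.00550771e+01, -4.39861617e-05,
        1.45632739e-02,  6.89975650e-05]), 'eef_pos': array([0.2453795 , 0.54691751, 0.23025076]), 'tool_rot': array([-2.67462447e-04,  2.09367216e-01,  9.77836642e-01, -8.93271797e-04]), 'force': array([0.4161274 , 0.01057575, 0.1310846 ]), 'wrist_torque': array([-0.03918867, -0.01317599, -0.04950924]), 'finger_gap': 0.08520010349563997}
scene {'camera_matrix': array([[540.36294486,   0.        , 284.46166038],
       [  0.        , 540.36294486, 204.03732989],
       [  0.        ,   0.        ,   1.        ]]), 'cam_to_world': array([[ 0.87363458,  0.29281692, -0.38861403,  1.15327675],
       [ 0.48620133, -0.55693609,  0.67337246, -0.90332858],
       [-0.01925832, -0.77722612, -0.6289266 ,  0.90186869],
  
[... 240 characters left out ...]
am_to_world': array([[-0.06465565, -0.97781361,  0.19924908,  0.43620005],
       [-0.99790657,  0.06364578, -0.01147604,  0.0014095 ],
       [-0.00145993, -0.19957395, -0.97988168,  1.19502425],
       [ 0.        ,  0.        ,  0.        ,  1.        ]])}
wrist {'camera_matrix': array([[346.0335825 ,   0.        , 282.67761042],
       [  0.        , 346.0335825 , 209.95415097],
       [  0.        ,   0.        ,   1.        ]]), 'cam_to_world': array([[ 0.40947314,  0.87434225,  0.26049449,  0.1793935 ],
       [ 0.91232108, -0.3919854 , -0.1183963 ,  0.57651268],
       [-0.00140885,  0.28613472, -0.95818836,  0.37285442],
       [ 0.        ,  0.        ,  0.        ,  1.        ]])}
```

View pics/scene0.png

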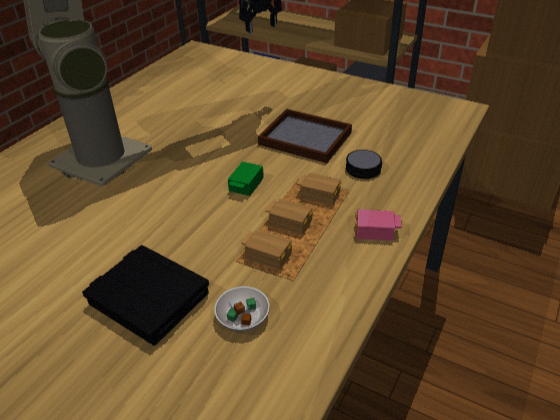

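View pics/top0.png

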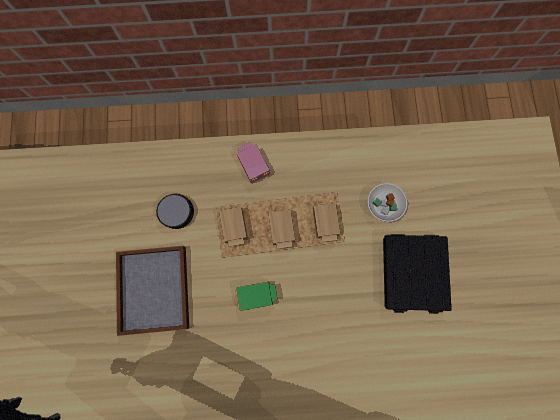

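View pics/wrist0.png

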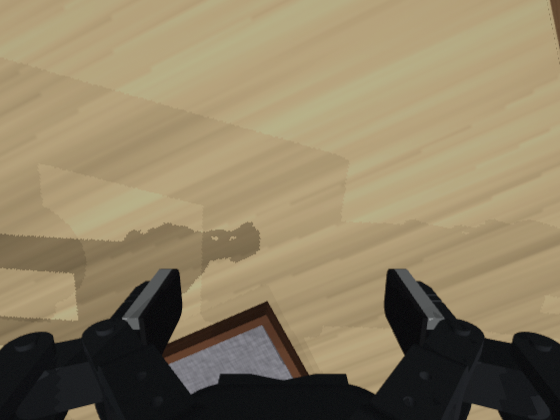

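The top view shows the tray on the left (y>0, about px 152,290). The boxes are at about (232,225), (282,228) and (327,220), with their lips toward the bottom of the picture (the robot). There is a green look-alike at (257,296) and a pink one at (253,162). I'll zoom in to measure.

```bash
cat > h.py <<'E'
from rig import telemetry, read_camera, camera_params
import cv2, numpy as np
from scipy.spatial.transform import Rotation as R
def w2p(n,P,prm=None):
    p=prm or camera_params(n); T=np.linalg.inv(p["cam_to_world"]); P=np.atleast_2d(P)
    q=(T[:3,:3]@P.T+T[:3,3:]); u=p["camera_matrix"]@q; return (u[:2]/u[2]).T
def p2w(n,uv,z,prm=None):
    p=prm or camera_params(n); C=p["cam_to_world"]; out=[]
    for u,v in np.atleast_2d(uv):
        d=C[:3,:3]@np.linalg.solve(p["camera_matrix"],[u,v,1]); s=(z-C[2,3])/d[2]; out.append(C[:3,3]+s*d)
    return np.array(out)
def snap(n,f,crop=None,k=1):
    p=camera_params(n); im=read_camera(n)[:,:,::-1]
    if crop: x0,y0,x1,y1=crop; im=im[y0:y1,x0:x1]
    im=cv2.resize(im,None,fx=k,fy=k,interpolation=cv2.INTER_CUBIC) if k!=1 else im
    cv2.imwrite("pics/"+f,im); return p
def box(x,y,yaw,z0=0.003,lid=0.0):
    "corner points of shut box: top 4 corners, lip pts"
    r=R.from_euler('z',yaw)
    L=np.array([[-.045,-.032,.042],[.045,-.032,.042],[.045,.032,.042],[-.045,.032,.042],[-.061,-.022,.035],[-.061,.022,.035]])
    return r.apply(L)+[x,y,z0]
E
python3 - <<'E'
from h import *
im=cv2.imread("pics/top0.png")
cv2.imwrite("pics/top0z.png",cv2.resize(im[185:265,205:355],None,fx=5,fy=5,interpolation=cv2.INTER_CUBIC))
cv2.imwrite("pics/top0t.png",cv2.resize(im[180:345,105:285],None,fx=3.5,fy=3.5,interpolation=cv2.INTER_CUBIC))
E
```

```text
(no output)
```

View pics/top0z.png

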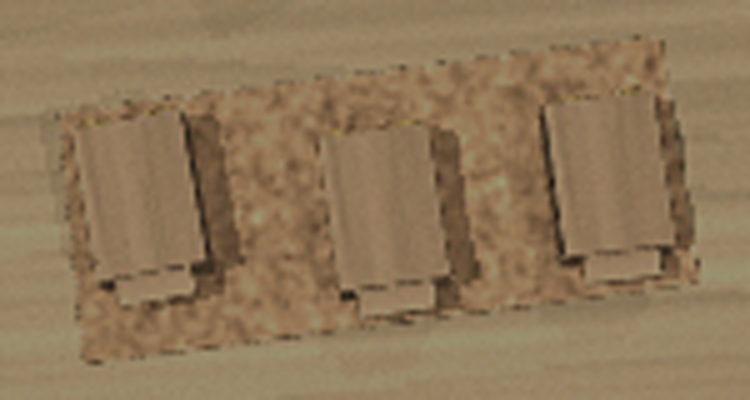

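View pics/top0t.png

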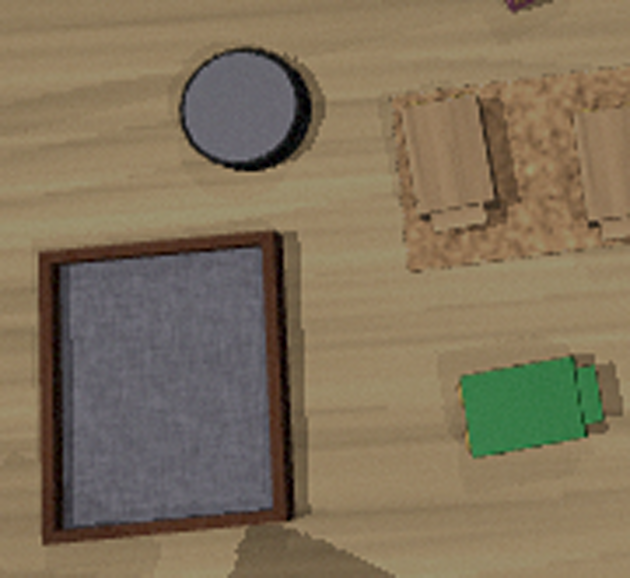

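```bash
cat >> h.py <<'E'
from scipy.optimize import least_squares
def fit(n,uv,L,z0,prm=None,x0=(0.5,0,0)):
    f=lambda s:(w2p(n,R.from_euler('z',s[2]).apply(L)+[s[0],s[1],z0],prm)-uv).ravel()
    r=least_squares(f,x0); return r.x, np.abs(r.fun).max()
LB=np.array([[.045,.032,.042],[.045,-.032,.042],[-.045,-.032,.042],[-.045,.032,.042],[-.061,-.022,.038],[-.061,.022,.038]])
E
python3 - <<'E'
from h import *
z=lambda a:np.array([205,185])+(np.array(a,float)-2)/5
B={"L":[(78,125),(182,110),(207,262),(102,280),(195,294),(122,306)],"M":[(325,132),(432,125),(447,275),(343,290),(434,306),(362,315)],"R":[(545,105),(655,90),(675,245),(565,258),(660,274),(590,282)]}
for k,v in B.items():
    s,e=fit("top",z(v),LB,.003); print(k,np.round(s[:2],4),np.degrees(s[2]).round(1),e.round(2))
s,e=fit("top",z([(62,115),(662,38),(697,285),(85,362)]),np.array([[.075,.18,.003],[.075,-.18,.003],[-.075,-.18,.003],[-.075,.18,.003]]),0);print("mat",s,np.degrees(s[2]),e)
t=np.array([105,180])+(np.array([(38,252),(278,232),(292,518),(42,543)],float)-1.25)/3.5
s,e=fit("top",t,np.array([[.115,.095,.03],[.115,-.095,.03],[-.115,-.095,.03],[-.115,.095,.03]]),0);print("tray",s,np.degrees(s[2]),e)
t=np.array([105,180])+(np.array([(460,378),(575,355),(587,437),(472,458),(598,365),(605,422)],float)-1.25)/3.5
print("green",p2w("top",t,.042).round(3))
print("coaster",p2w("top",np.array([105,180])+np.array([(240,108)])/3.5,.032))
E
```

```text
L [0.6633 0.137 ] 6.1 0.95
M [ 6.482e-01 -5.000e-04] 2.5 0.98
R [ 0.658  -0.1279] 3.1 0.86
mat [0.65982862 0.00465094 0.06192955] 3.548302006768585 0.8401529291485303
tray [0.49524679 0.37290596 0.0304543 ] 1.7449030385853 1.0099226555044538
green [[0.484 0.136 0.042]
 [0.496 0.045 0.042]
 [0.432 0.039 0.042]
 [0.422 0.129 0.042]
 [0.487 0.027 0.042]
 [0.442 0.025 0.042]]
coaster [[0.71335793 0.30774422 0.032     ]]
```

```bash
cat >> h.py <<'E'
R0=np.array([[-1,0,0],[0,1,0],[0,0,-1.]])
def tool(yaw,th): return R.from_euler('z',yaw,degrees=True)*R.from_euler('y',-th,degrees=True)*R.from_matrix(R0)
def delta(pos,yaw,th):
    o=telemetry.get_obs(); q=o["tool_rot"]; c=R.from_quat([q[1],q[2],q[3],q[0]])
    rv=(tool(yaw,th)*c.inv()).as_rotvec(degrees=True)
    return ((np.array(pos)-o["eef_pos"])*100).round(2), rv.round(1)
BX={"L":(.6633,.137,6.1),"M":(.6482,-.0005,2.5),"R":(.658,-.1279,3.1)}
def tcp0(k,back=0,up=0,dy=0,th=40,bx=None):
    x,y,yaw=(bx or BX[k]); r=R.from_euler('z',yaw,degrees=True)
    return np.array([x,y,.035])+r.apply([.045-.1064-back,dy,-.0166+up]),yaw,th
E
python3 - <<'E'
from h import *
print(delta(*tcp0("L",back=.10,up=.10)))
print(tcp0("L"))
E
```

```text
(array([ 25.74, -42.72, -11.21]), array([ -6.3, -40. ,  29. ]))
(array([0.60224765, 0.13047539, 0.0184    ]), 6.1, 40)
```

step_arm([
  {"xyz":[3,-4,0],"delta_rot":[0,-4,3]},
  {"xyz":[8,-12,-1],"delta_rot":[-2,-12,9]},
  {"xyz":[14,-22,-3],"delta_rot":[-3,-22,16]},
  {"xyz":[20,-33,-6],"delta_rot":[-5,-31,22]},
  {"xyz":[25.7,-42.7,-11.2],"delta_rot":[-6.3,-40,29]},
  {"xyz":[25.7,-42.7,-11.2],"delta_rot":[-6.3,-40,29]},
  {"xyz":[25.7,-42.7,-11.2],"delta_rot":[-6.3,-40,29]},
  {"xyz":[25.7,-42.7,-11.2],"delta_rot":[-6.3,-40,29]},
  {"xyz":[25.7,-42.7,-11.2],"delta_rot":[-6.3,-40,29]},
  {"xyz":[25.7,-42.7,-11.2],"delta_rot":[-6.3,-40,29]},
], jaw=0)

```text
time_s: 0.98
eef_pos: [0.4602, 0.2027, 0.1493]
tool_rot: [0.343, -0.05, 0.938, 0.019]
force: [1.2, 2.2, -1.2]
finger_gap: 0.0003
```

step_arm([
  {"xyz":[4.3,-8,-3.1],"delta_rot":[0,0,0]},
  {"xyz":[4.3,-8,-3.1],"delta_rot":[0,0,0]},
  {"xyz":[4.3,-8,-3.1],"delta_rot":[0,0,0]},
  {"xyz":[4.3,-8,-3.1],"delta_rot":[0,0,0]},
])

```text
time_s: 1.32
eef_pos: [0.5101, 0.1218, 0.1166]
tool_rot: [0.336, -0.047, 0.941, 0.015]
force: [0.2, -0.2, -0.0]
finger_gap: 0.0002
```

```bash
python3 - <<'E'
from h import *
o=telemetry.get_obs(); print(o["eef_pos"],o["joints"].round(2))
p=snap("wrist","w1.png")
print(delta(*tcp0("L",back=.10,up=.10)))
for k in "LM": print(k,w2p("wrist",box(*BX[k][:2],np.radians(BX[k][2])),p).round(0).tolist())
E
```

```text
[0.51006212 0.12179662 0.1165586 ] [ 0.17 -0.64  2.5  -0.08  0.6  -1.45]
(array([-0.68, -0.34,  0.15]), array([ 0.2, -0.7,  0.4]))
L [[245.0, 247.0], [253.0, 287.0], [314.0, 287.0], [322.0, 247.0], [256.0, 230.0], [310.0, 230.0]]
M [[67.0, 228.0], [109.0, 275.0], [176.0, 277.0], [152.0, 230.0], [74.0, 209.0], [135.0, 211.0]]
```

View pics/w1.png

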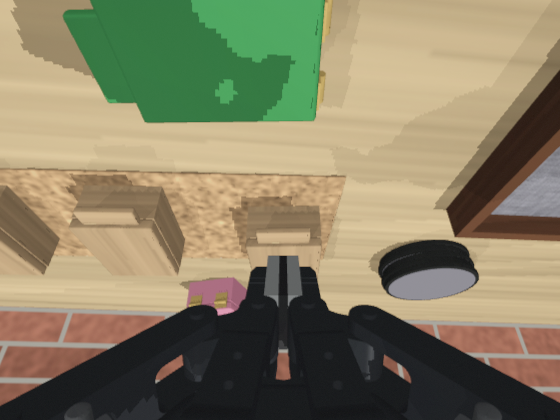

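The wrist view matches my estimate: the left box's lip is at about px (283,235) and the middle one's at (107,210), both within a few px of prediction. I'll bring the fingertip in under the left lip.

step_arm([
  {"xyz":[2,0.3,-2.5],"delta_rot":[0,0,0]},
  {"xyz":[4,0.5,-5],"delta_rot":[0,0,0]},
  {"xyz":[6,0.7,-7.5],"delta_rot":[0,0,0]},
  {"xyz":[7.8,0.8,-9.8],"delta_rot":[0,0,0]},
  {"xyz":[7.8,0.8,-9.8],"delta_rot":[0,0,0]},
  {"xyz":[7.8,0.8,-9.8],"delta_rot":[0,0,0]},
])

```text
time_s: 1.87
eef_pos: [0.5844, 0.1347, 0.0147]
tool_rot: [0.332, -0.05, 0.942, 0.016]
force: [1.0, -0.2, -0.3]
finger_gap: -0.0001
```

```bash
python3 - <<'E'
from h import *
o=telemetry.get_obs(); print(o["eef_pos"],o["joints"].round(2))
p=snap("wrist","w2.png"); p=snap("scene","s2.png",(230,140,400,280),4)
print(delta(*tcp0("L")))
E
```

```text
[0.58436641 0.13469425 0.01471743] [ 0.16 -0.08  2.31 -0.17  0.24 -1.37]
(array([ 1.47, -0.45, -0.27]), array([ 0.2, -0.5,  0. ]))
```

View pics/w2.png

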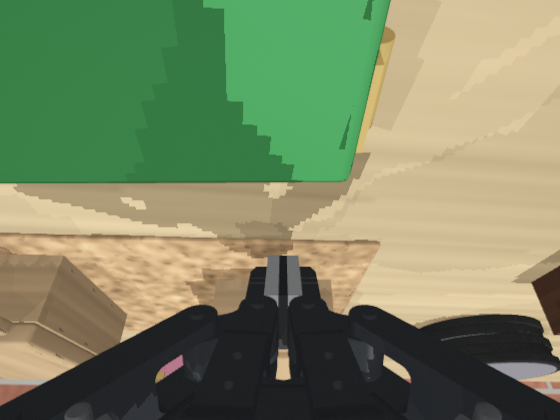

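View pics/s2.png

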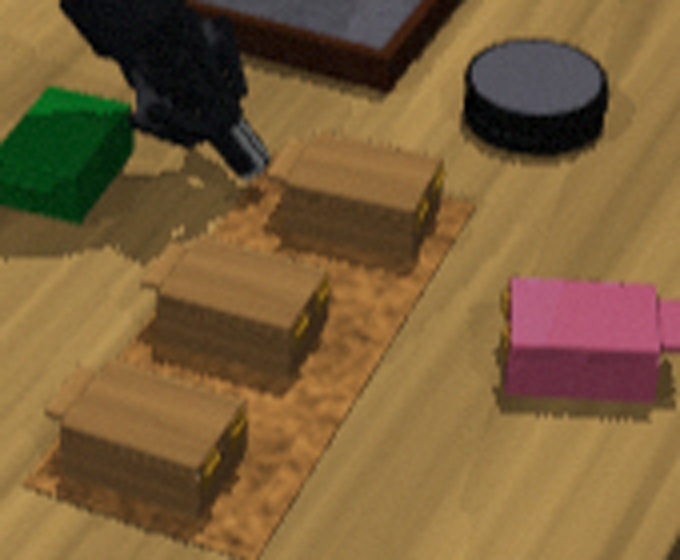

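step_arm([
  {"xyz":[0,-0.4,0],"delta_rot":[0,0,0]},
  {"xyz":[0,-0.4,0],"delta_rot":[0,0,0]},
  {"xyz":[0,-0.4,0],"delta_rot":[0,0,0]},
])

```text
time_s: 2.22
eef_pos: [0.5891, 0.1304, 0.024]
tool_rot: [0.34, -0.049, 0.939, 0.017]
force: [-0.6, 0.1, 0.3]
finger_gap: 0.0006
```

```bash
python3 - <<'E'
from h import *
print(delta(*tcp0("L")))
E
```

```text
(array([ 1.31,  0.  , -0.56]), array([ 0.1, -0.2,  0.1]))
```

step_arm([
  {"xyz":[0,0,-0.6],"delta_rot":[0,0,0]},
  {"xyz":[0.7,0,-0.6],"delta_rot":[0,0,0]},
  {"xyz":[1.3,0,-0.6],"delta_rot":[0,0,0]},
  {"xyz":[1.3,0,-0.6],"delta_rot":[0,0,0]},
  {"xyz":[1.3,0,-0.6],"delta_rot":[0,0,0]},
])

```text
time_s: 2.63
eef_pos: [0.6013, 0.1297, 0.0144]
tool_rot: [0.337, -0.049, 0.94, 0.017]
force: [-0.1, -0.4, -0.4]
finger_gap: -0.0002
```

```bash
python3 - <<'E'
from h import *
print(delta(*tcp0("L")),telemetry.get_obs()["force"])
p=snap("scene","s3.png",(230,140,400,280),4)
E
```

```text
(array([0.1 , 0.07, 0.4 ]), array([ 0.2, -0.5,  0.2])) [-0.11085266 -0.42486148 -0.37791573]
```

View pics/s3.png

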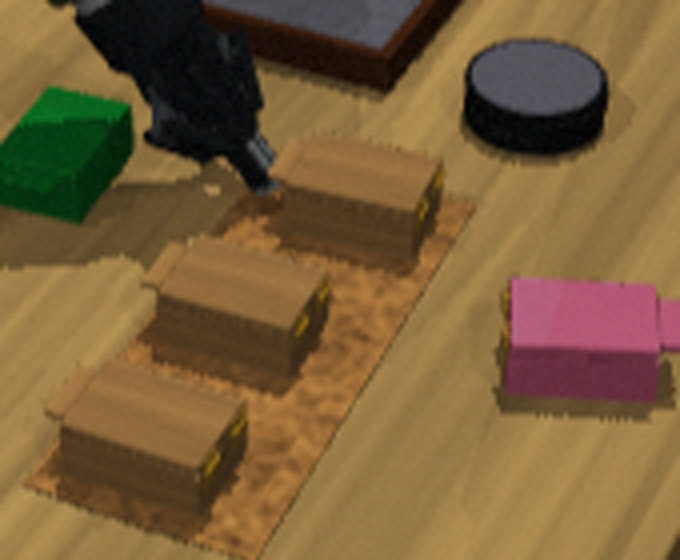

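The fingertip is under the lip (crop px 265,180). Lifting along the arc.

step_arm([
  {"xyz":[0.1,0,0.6],"delta_rot":[0,0,0]},
  {"xyz":[0.2,0,1.8],"delta_rot":[0,0,0]},
  {"xyz":[0.5,0.1,3.5],"delta_rot":[0,0,0]},
  {"xyz":[1.1,0.1,5.0],"delta_rot":[0,0,0]},
  {"xyz":[1.9,0.2,6.4],"delta_rot":[0,0,0]},
  {"xyz":[2.7,0.3,7.5],"delta_rot":[0,0,0]},
  {"xyz":[3.6,0.4,8.4],"delta_rot":[0,0,0]},
  {"xyz":[4.7,0.5,9.2],"delta_rot":[0,0,0]},
  {"xyz":[4.7,0.5,9.2],"delta_rot":[0,0,0]},
  {"xyz":[4.7,0.5,9.2],"delta_rot":[0,0,0]},
])

```text
time_s: 3.52
eef_pos: [0.648, 0.1348, 0.1069]
tool_rot: [0.337, -0.049, 0.94, 0.017]
force: [-0.2, 0.8, -0.6]
finger_gap: -0.0001
```

```bash
python3 - <<'E'
from h import *
o=telemetry.get_obs();print(o["eef_pos"],o["force"])
p=snap("scene","s4.png",(230,140,400,280),4)
E
```

```text
[0.64798652 0.13481    0.1068722 ] [-0.16305844  0.78301325 -0.5646267 ]
```

View pics/s4.png

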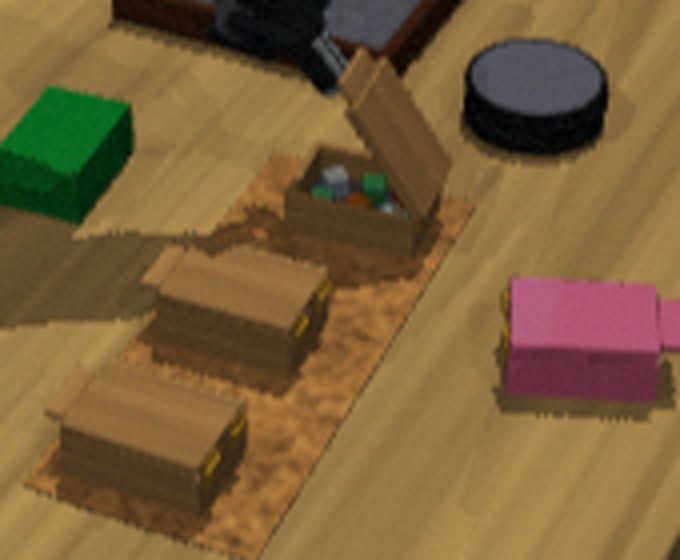

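The lid is at about 1 rad, with the dice showing at about crop px (350,190). I'll pull the finger back to let it go.

step_arm([
  {"xyz":[-4,0,0],"delta_rot":[0,0,0]},
  {"xyz":[-8,0,0],"delta_rot":[0,0,0]},
  {"xyz":[-11,0,0.5],"delta_rot":[0,0,0]},
  {"xyz":[-11,0,0.5],"delta_rot":[0,0,0]},
  {"xyz":[-11,0,0.5],"delta_rot":[0,0,0]},
  {"xyz":[-11,0,0.5],"delta_rot":[0,0,0]},
  {"xyz":[-11,0,0.5],"delta_rot":[0,0,0]},
])

```text
time_s: 4.15
eef_pos: [0.5381, 0.1347, 0.1112]
tool_rot: [0.337, -0.049, 0.94, 0.017]
force: [0.0, 0.7, 0.8]
finger_gap: 0.0002
```

```bash
python3 - <<'E'
from h import *
o=telemetry.get_obs();print(o["eef_pos"],o["force"])
p=snap("scene","s5.png",(230,140,400,280),4)
print(delta(*tcp0("M",back=.09,up=.10,dy=-.006)))
print(delta(*tcp0("M",back=.0,up=.0,dy=-.006)))
E
```

```text
[0.53812514 0.13472716 0.11116482] [0.00401432 0.68122215 0.83242723]
(array([ -4.09, -14.77,   0.74]), array([ 0.2, -0.6, -3.4]))
(array([  4.9 , -14.38,  -9.26]), array([ 0.2, -0.6, -3.4]))
```

View pics/s5.png

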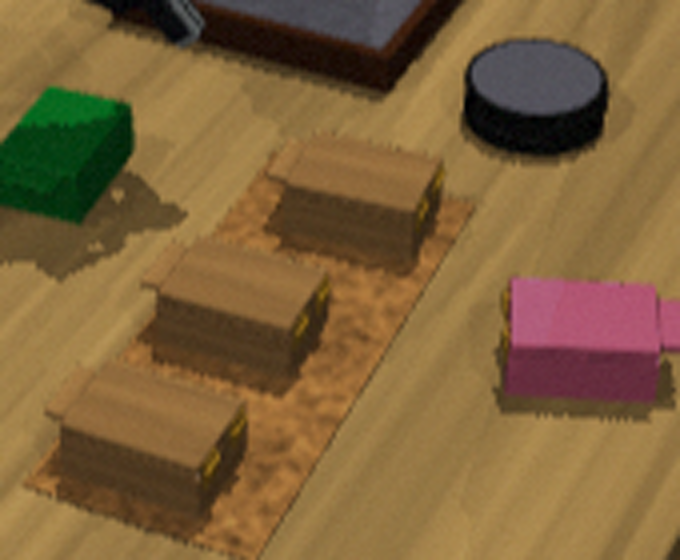

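The first box's lid dropped shut and the box hasn't moved, so it is good. Next is the middle box.

step_arm([
  {"xyz":[-1,-4,0.7],"delta_rot":[0,0,-1.5]},
  {"xyz":[-2,-8,0.7],"delta_rot":[0,0,-3.4]},
  {"xyz":[-3,-12,0.7],"delta_rot":[0,0,-3.4]},
  {"xyz":[-3,-14.4,0.7],"delta_rot":[0,0,-3.4]},
  {"xyz":[-3,-14.4,0.7],"delta_rot":[0,0,-3.4]},
  {"xyz":[-3,-14.4,0.7],"delta_rot":[0,0,-3.4]},
  {"xyz":[-3,-14.4,0.7],"delta_rot":[0,0,-3.4]},
])

```text
time_s: 4.78
eef_pos: [0.522, -0.0108, 0.1217]
tool_rot: [0.33, -0.02, 0.944, 0.007]
force: [-0.1, -0.2, -0.4]
finger_gap: -0.0002
```

```bash
python3 - <<'E'
from h import *
print(delta(*tcp0("M",back=.0,up=.0,dy=-.006)))
p=snap("wrist","w6.png")
for k in "LMR": print(k,w2p("wrist",box(*BX[k][:2],np.radians(BX[k][2])),p).round(0).tolist())
E
```

```text
(array([  6.51,   0.17, -10.33]), array([ 0.1, -1.4,  0. ]))
L [[412.0, 241.0], [391.0, 284.0], [454.0, 282.0], [492.0, 239.0], [428.0, 223.0], [484.0, 221.0]]
M [[248.0, 226.0], [256.0, 275.0], [321.0, 275.0], [331.0, 226.0], [260.0, 207.0], [319.0, 207.0]]
R [[86.0, 229.0], [129.0, 277.0], [193.0, 276.0], [167.0, 229.0], [92.0, 210.0], [149.0, 210.0]]
```

View pics/w6.png

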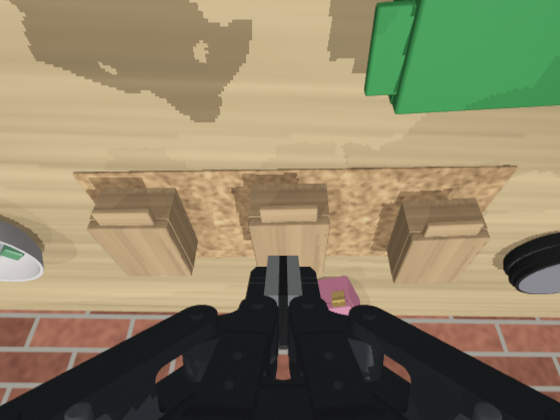

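The predicted lip position (260–319, 207) matches the picture. Going in under the middle lip and lifting.

step_arm([
  {"xyz":[1.2,0.1,-2.5],"delta_rot":[0,-1,0]},
  {"xyz":[2.4,0.2,-5],"delta_rot":[0,-1,0]},
  {"xyz":[3.7,0.2,-7.5],"delta_rot":[0,-1,0]},
  {"xyz":[5.1,0.2,-10.3],"delta_rot":[0,-1,0]},
  {"xyz":[5.1,0.2,-10.3],"delta_rot":[0,-1,0]},
  {"xyz":[5.1,0.2,-10.3],"delta_rot":[0,-1,0]},
  {"xyz":[5.1,0.2,-10.3],"delta_rot":[0,-1,0]},
  {"xyz":[5.1,0.2,-10.3],"delta_rot":[0,-1,0]},
])

```text
time_s: 5.5
eef_pos: [0.575, -0.0076, 0.023]
tool_rot: [0.342, -0.023, 0.94, 0.007]
force: [0.6, -0.4, -0.1]
finger_gap: 0.0
```

```bash
python3 - <<'E'
from h import *
print(delta(*tcp0("M",back=.0,up=.0,dy=-.006)))
E
```

```text
(array([ 1.21, -0.15, -0.46]), array([ 0.2, -0. , -0.2]))
```

step_arm([
  {"xyz":[0,-0.1,-0.6],"delta_rot":[0,0,0]},
  {"xyz":[0.7,-0.1,-0.6],"delta_rot":[0,0,0]},
  {"xyz":[1.2,-0.1,-0.6],"delta_rot":[0,0,0]},
  {"xyz":[1.2,-0.1,-0.6],"delta_rot":[0,0,0]},
  {"xyz":[1.2,-0.1,-0.6],"delta_rot":[0,0,0]},
])

```text
time_s: 5.92
eef_pos: [0.5865, -0.0094, 0.0155]
tool_rot: [0.341, -0.022, 0.94, 0.007]
force: [-0.0, -0.4, 0.4]
finger_gap: -0.0001
```

```bash
python3 - <<'E'
from h import *
print(delta(*tcp0("M",back=.0,up=.0,dy=-.006)))
E
```

```text
(array([0.06, 0.03, 0.29]), array([ 0.1, -0.2, -0.1]))
```

step_arm([
  {"xyz":[0.1,0,0.6],"delta_rot":[0,0,0]},
  {"xyz":[0.2,0,1.8],"delta_rot":[0,0,0]},
  {"xyz":[0.5,0,3.5],"delta_rot":[0,0,0]},
  {"xyz":[1.1,0,5.0],"delta_rot":[0,0,0]},
  {"xyz":[1.9,0.1,6.4],"delta_rot":[0,0,0]},
  {"xyz":[2.7,0.1,7.5],"delta_rot":[0,0,0]},
  {"xyz":[3.6,0.1,8.4],"delta_rot":[0,0,0]},
  {"xyz":[4.7,0.2,9.2],"delta_rot":[0,0,0]},
  {"xyz":[4.7,0.2,9.2],"delta_rot":[0,0,0]},
  {"xyz":[4.7,0.2,9.2],"delta_rot":[0,0,0]},
])

```text
time_s: 6.75
eef_pos: [0.6324, -0.0073, 0.1063]
tool_rot: [0.34, -0.022, 0.94, 0.007]
force: [-0.8, 0.9, -0.3]
finger_gap: 0.0003
```

```bash
python3 - <<'E'
from h import *
o=telemetry.get_obs();print(o["eef_pos"],o["force"])
p=snap("scene","s7.png",(230,140,400,280),4)
E
```

```text
[ 0.63244815 -0.00733909  0.10627063] [-0.83604141  0.87825917 -0.32840721]
```

View pics/s7.png

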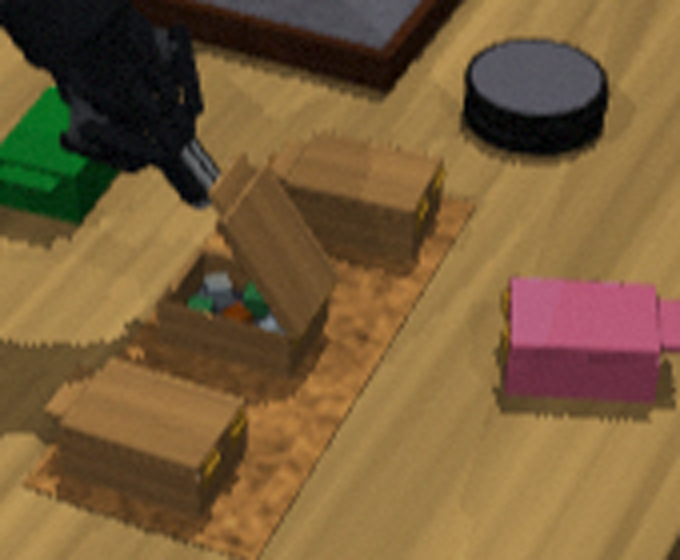

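The middle lid is up at about 1 rad. Letting go.

step_arm([
  {"xyz":[-4,0,0],"delta_rot":[0,0,0]},
  {"xyz":[-8,0,0],"delta_rot":[0,0,0]},
  {"xyz":[-11,0,0.5],"delta_rot":[0,0,0]},
  {"xyz":[-11,0,0.5],"delta_rot":[0,0,0]},
  {"xyz":[-11,0,0.5],"delta_rot":[0,0,0]},
  {"xyz":[-11,0,0.5],"delta_rot":[0,0,0]},
  {"xyz":[-11,0,0.5],"delta_rot":[0,0,0]},
])

```text
time_s: 7.38
eef_pos: [0.5282, -0.0075, 0.1108]
tool_rot: [0.335, -0.022, 0.942, 0.008]
force: [-0.6, 0.8, -0.2]
finger_gap: 0.0002
```

```bash
python3 - <<'E'
from h import *
o=telemetry.get_obs();print(o["eef_pos"],o["force"])
p=snap("scene","s8.png",(230,140,400,280),4)
print(delta(*tcp0("R",back=.08,up=.10)))
print(delta(*tcp0("R",back=.0,up=.0)))
E
```

```text
[ 0.52821711 -0.00752447  0.11075788] [-0.630195    0.84739717 -0.16533823]
(array([ -1.12, -12.81,   0.81]), array([ 0.1, -0.9,  0.4]))
(array([  6.86, -12.38,  -9.19]), array([ 0.1, -0.9,  0.4]))
```

View pics/s8.png

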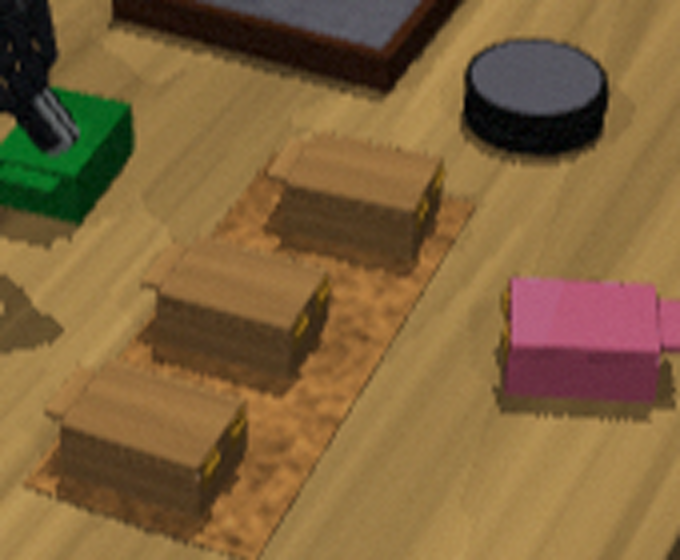

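The middle lid also dropped shut. Now the far box, which has to be tried too.

step_arm([
  {"xyz":[-0.5,-4,0.8],"delta_rot":[0,-0.5,0.4]},
  {"xyz":[-1,-8,0.8],"delta_rot":[0,-0.9,0.4]},
  {"xyz":[-1,-12,0.8],"delta_rot":[0,-0.9,0.4]},
  {"xyz":[-0.5,-12.6,0.8],"delta_rot":[0,-0.9,0.4]},
  {"xyz":[1.5,-12.5,-2],"delta_rot":[0,-0.9,0.4]},
  {"xyz":[3,-12.4,-5],"delta_rot":[0,-0.9,0.4]},
  {"xyz":[5.4,-12.4,-9.2],"delta_rot":[0,-0.9,0.4]},
  {"xyz":[5.4,-12.4,-9.2],"delta_rot":[0,-0.9,0.4]},
  {"xyz":[5.4,-12.4,-9.2],"delta_rot":[0,-0.9,0.4]},
  {"xyz":[5.4,-12.4,-9.2],"delta_rot":[0,-0.9,0.4]},
])

```text
time_s: 8.27
eef_pos: [0.5842, -0.1186, 0.0294]
tool_rot: [0.327, -0.018, 0.945, 0.002]
force: [0.1, 0.1, -0.4]
finger_gap: 0.0
```

```bash
python3 - <<'E'
from h import *
print(delta(*tcp0("R",back=.0,up=.0)))
p=snap("wrist","w9.png")
E
```

```text
(array([ 1.25, -1.27, -1.1 ]), array([ 0.5, -1.8,  1.1]))
```

View pics/w9.png

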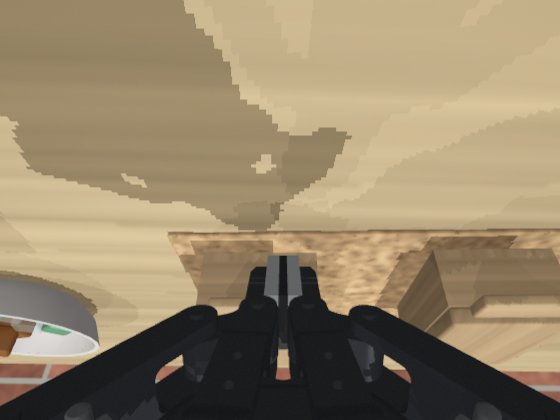

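step_arm([
  {"xyz":[0,0,0],"delta_rot":[0,0,0]},
  {"xyz":[0,0,0],"delta_rot":[0,0,0]},
  {"xyz":[0,0,0],"delta_rot":[0,0,0]},
])

```text
time_s: 8.57
eef_pos: [0.5871, -0.1211, 0.0349]
tool_rot: [0.331, -0.017, 0.943, -0.0]
force: [0.7, -0.2, 0.4]
finger_gap: 0.0001
```

```bash
python3 - <<'E'
from h import *
print(delta(*tcp0("R",back=.0,up=.0)))
E
```

```text
(array([ 0.96, -1.02, -1.65]), array([ 0.8, -1.3,  1.2]))
```

step_arm([
  {"xyz":[-0.7,-0.5,-0.6],"delta_rot":[0,0,0]},
  {"xyz":[-0.7,-1,-1.2],"delta_rot":[0.8,-1.3,1.2]},
  {"xyz":[-0.5,-1,-1.8],"delta_rot":[0.8,-1.3,1.2]},
  {"xyz":[-0.3,-1,-1.9],"delta_rot":[0.8,-1.3,1.2]},
  {"xyz":[-0.3,-1,-1.9],"delta_rot":[0.8,-1.3,1.2]},
  {"xyz":[0.5,-1,-1.9],"delta_rot":[0.8,-1.3,1.2]},
  {"xyz":[0.9,-1,-1.9],"delta_rot":[0.8,-1.3,1.2]},
  {"xyz":[0.9,-1,-1.9],"delta_rot":[0.8,-1.3,1.2]},
  {"xyz":[0.9,-1,-1.9],"delta_rot":[0.8,-1.3,1.2]},
])

```text
time_s: 9.32
eef_pos: [0.5998, -0.1199, 0.0269]
tool_rot: [0.328, -0.018, 0.945, 0.002]
force: [-0.7, -0.1, -0.3]
finger_gap: -0.0001
```

```bash
python3 - <<'E'
from h import *
print(delta(*tcp0("R",back=.0,up=.0)),telemetry.get_obs()["force"])
p=snap("scene","s10.png",(230,140,400,280),4)
E
```

```text
(array([-0.31, -1.13, -0.85]), array([ 0.5, -1.7,  1.1])) [-0.71761774 -0.08117152 -0.29330413]
```

View pics/s10.png

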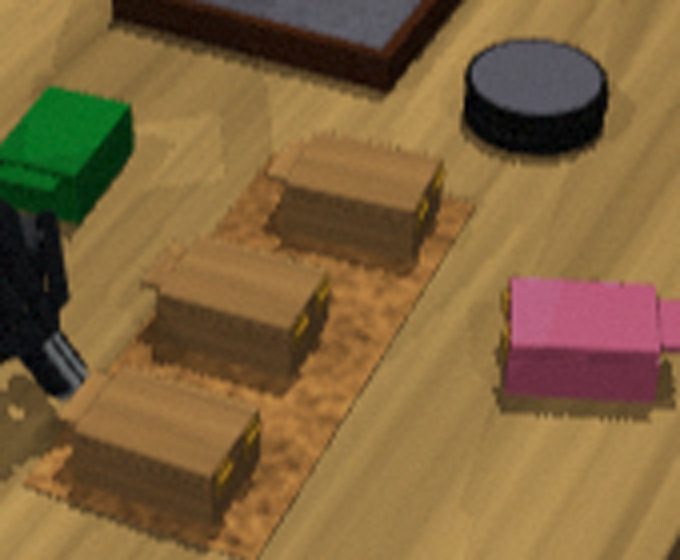

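```bash
python3 - <<'E'
from h import *
o=telemetry.get_obs();print(o["joints"].round(3),o["eef_pos"])
E
```

```text
[-0.455 -0.06   2.255  0.735  0.441 -2.657] [ 0.59964092 -0.11992075  0.02689866]
```

Joint 6 is at its limit (-2.66), so the arm couldn't reach the pose and it nudged the far box back a little. I'll back off, re-measure, and come in with the tool pointing radially.

step_arm([
  {"xyz":[-2,0,0],"delta_rot":[0,0,0]},
  {"xyz":[-5,0,2],"delta_rot":[0,0,-5]},
  {"xyz":[-7,0,5],"delta_rot":[0,0,-10]},
  {"xyz":[-8,0,8],"delta_rot":[0,0,-15]},
  {"xyz":[-8,0,9],"delta_rot":[0,0,-15]},
  {"xyz":[-8,0,9],"delta_rot":[0,0,-15]},
  {"xyz":[-8,0,9],"delta_rot":[0,0,-15]},
  {"xyz":[-8,0,9],"delta_rot":[0,0,-15]},
])

```text
time_s: 10.03
eef_pos: [0.5204, -0.1198, 0.1185]
tool_rot: [0.327, 0.105, 0.938, -0.041]
force: [0.1, -0.2, -0.2]
finger_gap: 0.0001
```

```bash
python3 - <<'E'
from h import *
o=telemetry.get_obs();print(o["joints"].round(3),o["eef_pos"])
snap("top","t11.png",(205,185,355,265),5); p=snap("wrist","w11.png")
np.save("p11.npy",p,allow_pickle=True)
E
```

```text
[-0.387 -0.604  2.466  0.163  0.621 -1.836] [ 0.52044355 -0.11982696  0.11851686]
```

View pics/t11.png

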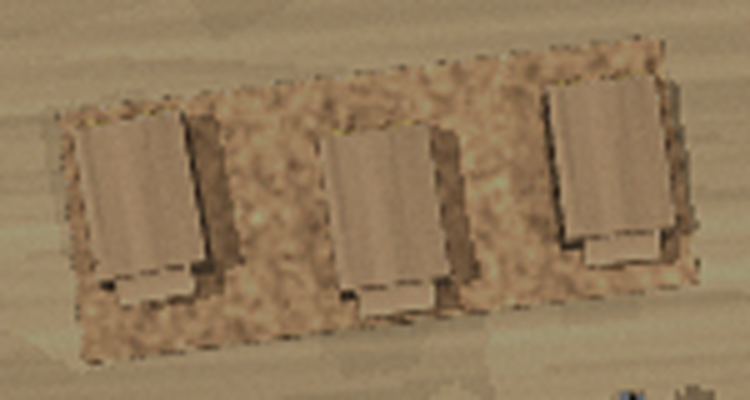

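View pics/w11.png

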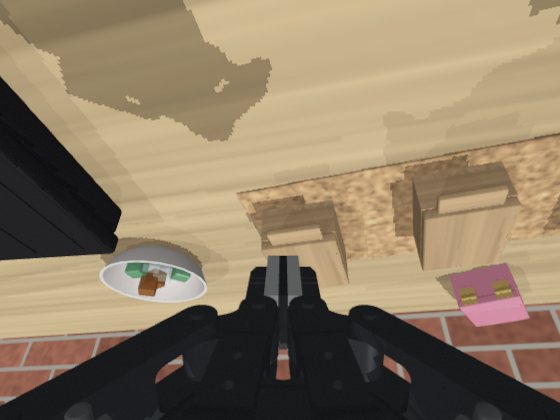

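```bash
python3 - <<'E'
from h import *
z=lambda a:np.array([205,185])+(np.array(a,float)-2)/5
s,e=fit("top",z([(547,90),(655,77),(675,228),(565,240),(660,257),(588,266)]),LB,.003); print(s,np.degrees(s[2]),e)
p=np.load("p11.npy",allow_pickle=True).item()
print(w2p("wrist",box(*s),p).round(0).tolist())
b=(s[0],s[1],np.degrees(s[2]))
t=tcp0("R",bx=b); print(t); 
print(delta(t[0],-12,40)); t=tcp0("R",bx=b,back=.014); print(delta(t[0],-12,40))
E
```

```text
[ 0.66713647 -0.12882295  0.04593391] 2.6318192285681477 0.7383663229769581
[[261.0, 250.0], [289.0, 290.0], [351.0, 284.0], [338.0, 240.0], [267.0, 232.0], [321.0, 224.0]]
(array([ 0.60580123, -0.1316423 ,  0.0184    ]), np.float64(2.6318192285681477), 40)
(array([ 8.65, -1.2 , -9.75]), array([-0. , -1.8,  0.9]))
(array([ 7.25, -1.26, -9.75]), array([-0. , -1.8,  0.9]))
```

step_arm([
  {"xyz":[1.5,-0.6,-2.5],"delta_rot":[0,-1.8,0.9]},
  {"xyz":[3.2,-1.2,-5],"delta_rot":[0,-1.8,0.9]},
  {"xyz":[5.2,-1.2,-7.5],"delta_rot":[0,-1.8,0.9]},
  {"xyz":[7.1,-1.2,-9.8],"delta_rot":[0,-1.8,0.9]},
  {"xyz":[7.1,-1.2,-10],"delta_rot":[0,-1.8,0.9]},
  {"xyz":[7.1,-1.2,-10],"delta_rot":[0,-1.8,0.9]},
  {"xyz":[7.1,-1.2,-10],"delta_rot":[0,-1.8,0.9]},
  {"xyz":[7.1,-1.2,-10],"delta_rot":[0,-1.8,0.9]},
])

```text
time_s: 10.8
eef_pos: [0.5911, -0.1324, 0.0188]
tool_rot: [0.341, 0.099, 0.934, -0.037]
force: [0.5, 0.2, -0.5]
finger_gap: 0.0002
```

```bash
python3 - <<'E'
from h import *
o=telemetry.get_obs();print(o["joints"].round(3),o["eef_pos"])
print(delta([.6058,-.1316,.0184],-12,40))
E
```

```text
[-0.364 -0.088  2.319  0.432  0.236 -2.11 ] [ 0.59109451 -0.13242008  0.01879943]
(array([ 1.47,  0.08, -0.04]), array([0.1, 0.2, 0.1]))
```

step_arm([
  {"xyz":[0,0,-0.3],"delta_rot":[0,0,0]},
  {"xyz":[0.7,0,-0.3],"delta_rot":[0,0,0]},
  {"xyz":[1.4,0,-0.3],"delta_rot":[0,0,0]},
  {"xyz":[1.4,0,-0.3],"delta_rot":[0,0,0]},
  {"xyz":[1.4,0,-0.3],"delta_rot":[0,0,0]},
])

```text
time_s: 11.22
eef_pos: [0.6058, -0.1321, 0.0153]
tool_rot: [0.341, 0.099, 0.934, -0.036]
force: [-0.1, 0.3, -0.3]
finger_gap: -0.0004
```

```bash
python3 - <<'E'
from h import *
o=telemetry.get_obs();print(o["joints"].round(3),o["eef_pos"],o["force"])
print(delta([.6058,-.1316,.0184],-12,40))
E
```

```text
[-0.35  -0.036  2.279  0.418  0.221 -2.087] [ 0.60577786 -0.13214856  0.01532136] [-0.05328575  0.28490312 -0.28457096]
(array([0.  , 0.05, 0.31]), array([0.1, 0.1, 0.1]))
```

step_arm([
  {"xyz":[0.1,0,0.6],"delta_rot":[0,0,0]},
  {"xyz":[0.2,0,1.8],"delta_rot":[0,0,0]},
  {"xyz":[0.5,0,3.5],"delta_rot":[0,0,0]},
  {"xyz":[1.1,0,5.0],"delta_rot":[0,0,0]},
  {"xyz":[1.9,0.1,6.4],"delta_rot":[0,0,0]},
  {"xyz":[2.7,0.1,7.5],"delta_rot":[0,0,0]},
  {"xyz":[3.6,0.1,8.4],"delta_rot":[0,0,0]},
  {"xyz":[4.5,0.2,9.1],"delta_rot":[0,0,0]},
  {"xyz":[4.5,0.2,9.1],"delta_rot":[0,0,0]},
  {"xyz":[4.5,0.2,9.1],"delta_rot":[0,0,0]},
])

```text
time_s: 12.05
eef_pos: [0.6499, -0.1299, 0.1054]
tool_rot: [0.341, 0.099, 0.934, -0.036]
force: [-1.0, 0.1, -0.3]
finger_gap: -0.0001
```

```bash
python3 - <<'E'
from h import *
o=telemetry.get_obs();print(o["joints"].round(3),o["eef_pos"],o["force"])
p=snap("scene","s12.png",(230,140,400,280),4)
E
```

```text
[-0.309 -0.12   2.149  0.155  0.42  -1.789] [ 0.64993062 -0.12985504  0.10541382] [-0.96611696  0.06968737 -0.3109711 ]
```

View pics/s12.png

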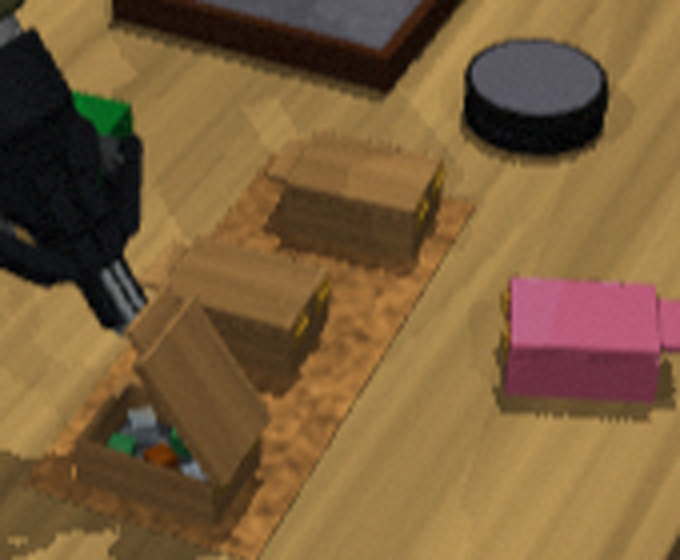

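The far lid is up past half-way. Letting go.

step_arm([
  {"xyz":[-4,0,0],"delta_rot":[0,0,0]},
  {"xyz":[-8,0,0],"delta_rot":[0,0,0]},
  {"xyz":[-8,0,4],"delta_rot":[0,0,0]},
  {"xyz":[-8,0,8],"delta_rot":[0,0,0]},
  {"xyz":[-8,0,11],"delta_rot":[0,0,0]},
  {"xyz":[-8,0,11],"delta_rot":[0,0,0]},
  {"xyz":[-8,0,11],"delta_rot":[0,0,0]},
])

```text
time_s: 12.68
eef_pos: [0.5705, -0.1305, 0.218]
tool_rot: [0.343, 0.099, 0.934, -0.037]
force: [0.2, 0.1, -0.4]
finger_gap: 0.0003
```

```bash
python3 - <<'E'
from h import *
o=telemetry.get_obs();print(o["joints"].round(3),o["eef_pos"],o["force"])
p=snap("scene","s13.png",(230,140,400,280),4)
snap("top","t13.png",(205,185,355,265),5)
E
```

```text
[-0.38  -0.555  2.261  0.16   0.745 -1.819] [ 0.57051025 -0.13049407  0.21795535] [ 0.22467144  0.11048741 -0.42647312]
```

View pics/s13.png

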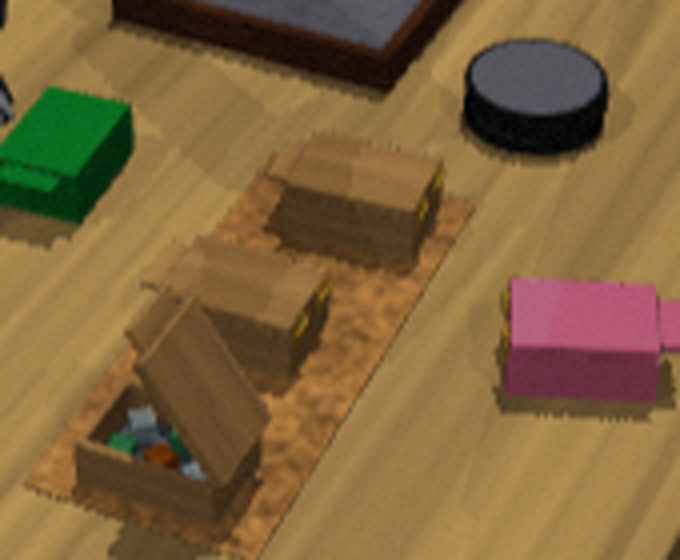

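View pics/t13.png

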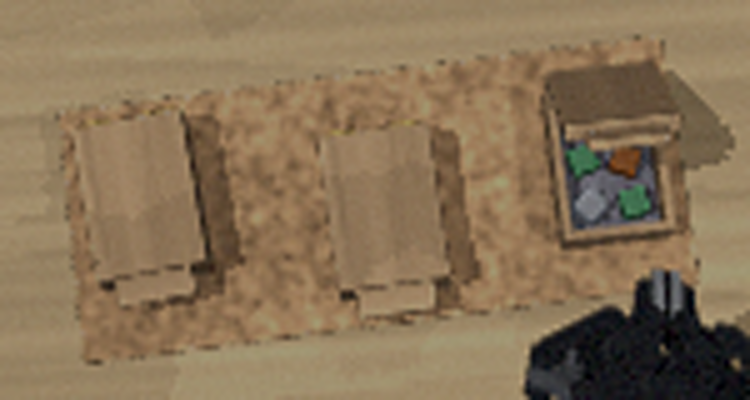

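The far box's lid stays up, so it is the stiff one. Next I'll swing it shut from behind with a vertical closed fingertip, following the arc round the hinge.

```bash
python3 - <<'E'
from h import *
print(delta([.703,-.127,.20],2.6,0))
E
```

```text
(array([13.41,  0.27, -1.35]), array([ 3.3, 39.9, 14.1]))
```

step_arm([
  {"xyz":[2,0,0],"delta_rot":[0.5,6,2]},
  {"xyz":[4,0,0],"delta_rot":[1,12,4]},
  {"xyz":[7,0.1,0],"delta_rot":[1.6,18,6.5]},
  {"xyz":[10,0.2,-1],"delta_rot":[2,24,8.5]},
  {"xyz":[13.4,0.3,-1.4],"delta_rot":[2.5,31,11]},
  {"xyz":[13.4,0.3,-1.4],"delta_rot":[3.3,40,14]},
  {"xyz":[13.4,0.3,-1.4],"delta_rot":[3.3,40,14]},
  {"xyz":[13.4,0.3,-1.4],"delta_rot":[3.3,40,14]},
  {"xyz":[13.4,0.3,-1.4],"delta_rot":[3.3,40,14]},
])

```text
time_s: 13.53
eef_pos: [0.7033, -0.1264, 0.1947]
tool_rot: [-0.005, -0.023, 1.0, 0.001]
force: [0.0, -0.2, -1.0]
finger_gap: 0.0
```

```bash
python3 - <<'E'
from h import *
print(telemetry.get_obs()["joints"].round(2),delta([.703,-.127,.115],2.6,0))
p=snap("wrist","w14.png")
E
```

```text
[-0.25  0.47  1.15 -0.    1.53 -1.87] (array([-0.03, -0.06, -7.97]), array([-0.1, -0.6, -0. ]))
```

View pics/w14.png

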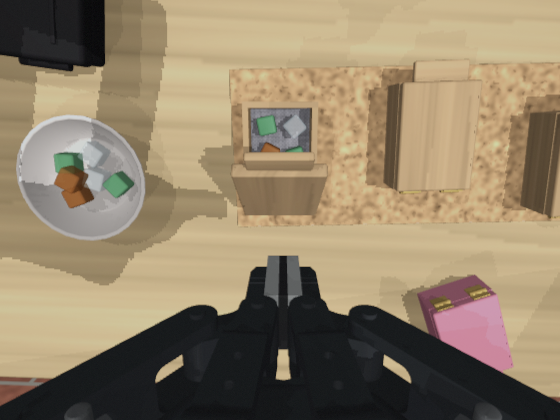

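The wrist view shows the open lid, lip edge at about (280,160), square in front of the finger. Lowering the finger behind it and touching.

step_arm([
  {"xyz":[0,0,-3],"delta_rot":[0,0,0]},
  {"xyz":[0,0,-6],"delta_rot":[0,0,0]},
  {"xyz":[0,0,-8],"delta_rot":[0,0,0]},
  {"xyz":[-1,0,-8],"delta_rot":[0,0,0]},
  {"xyz":[-1.7,0,-8],"delta_rot":[0,0,0]},
  {"xyz":[-1.7,0,-8],"delta_rot":[0,0,0]},
  {"xyz":[-1.7,0,-8],"delta_rot":[0,0,0]},
])

```text
time_s: 14.17
eef_pos: [0.6868, -0.1272, 0.1227]
tool_rot: [0.001, -0.022, 1.0, -0.001]
force: [-0.1, -0.4, -0.3]
finger_gap: -0.0002
```

```bash
python3 - <<'E'
from h import *
print(delta([.681,-.127,.115],2.6,0),telemetry.get_obs()["force"])
p=snap("scene","s15.png",(230,140,400,280),4)
E
```

```text
(array([-0.58,  0.02, -0.77]), array([0.1, 0.2, 0.1])) [-0.12329125 -0.39170249 -0.3333076 ]
```

View pics/s15.png

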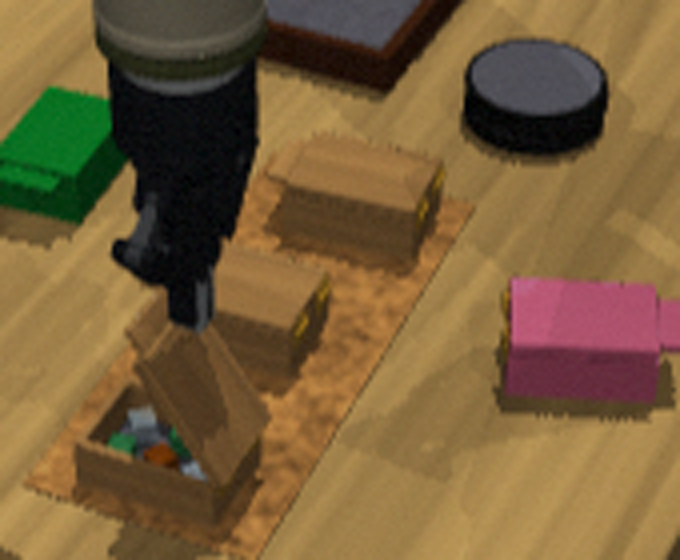

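step_arm([
  {"xyz":[-0.6,0,-0.8],"delta_rot":[0,0,0]},
  {"xyz":[-1.3,0,-1.2],"delta_rot":[0,0,0]},
  {"xyz":[-1.9,0,-1.6],"delta_rot":[0,0,0]},
  {"xyz":[-2.6,-0.1,-2.2],"delta_rot":[0,0,0]},
  {"xyz":[-3.2,-0.1,-2.9],"delta_rot":[0,0,0]},
  {"xyz":[-3.8,-0.2,-3.6],"delta_rot":[0,0,0]},
  {"xyz":[-4.3,-0.2,-4.3],"delta_rot":[0,0,0]},
  {"xyz":[-4.7,-0.2,-5.1],"delta_rot":[0,0,0]},
  {"xyz":[-5,-0.2,-6],"delta_rot":[0,0,0]},
  {"xyz":[-5,-0.2,-6],"delta_rot":[0,0,0]},
])

```text
time_s: 15.05
eef_pos: [0.6345, -0.1285, 0.058]
tool_rot: [-0.002, -0.022, 1.0, -0.0]
force: [-0.5, -0.6, -1.1]
finger_gap: 0.0003
```

```bash
python3 - <<'E'
from h import *
o=telemetry.get_obs();print(o["eef_pos"],o["force"])
p=snap("scene","s16.png",(230,140,400,280),4)
E
```

```text
[ 0.63449947 -0.12854596  0.05802805] [-0.4531703  -0.59060485 -1.0583985 ]
```

View pics/s16.png

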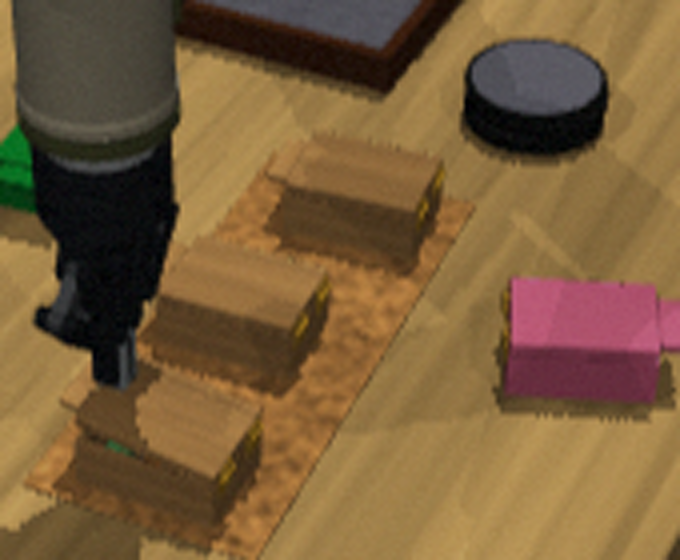

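Nearly shut, with a small gap still visible at crop px (115,445). Pressing the last bit down gently.

step_arm([
  {"xyz":[0,0,-0.5],"delta_rot":[0,0,0]},
  {"xyz":[0,0,-0.9],"delta_rot":[0,0,0]},
  {"xyz":[0,0,-1.2],"delta_rot":[0,0,0]},
  {"xyz":[0,0,-1.3],"delta_rot":[0,0,0]},
  {"xyz":[0,0,-1.3],"delta_rot":[0,0,0]},
  {"xyz":[0,0,-1.3],"delta_rot":[0,0,0]},
])

```text
time_s: 15.6
eef_pos: [0.6367, -0.1289, 0.048]
tool_rot: [-0.0, -0.022, 1.0, -0.001]
force: [-0.4, -0.2, 0.0]
finger_gap: 0.0
```

```bash
python3 - <<'E'
from h import *
o=telemetry.get_obs();print(o["eef_pos"],o["force"])
p=snap("scene","s17.png",(230,140,400,280),4)
E
```

```text
[ 0.63673334 -0.12893455  0.04797257] [-0.36260635 -0.18279397  0.03773978]
```

View pics/s17.png

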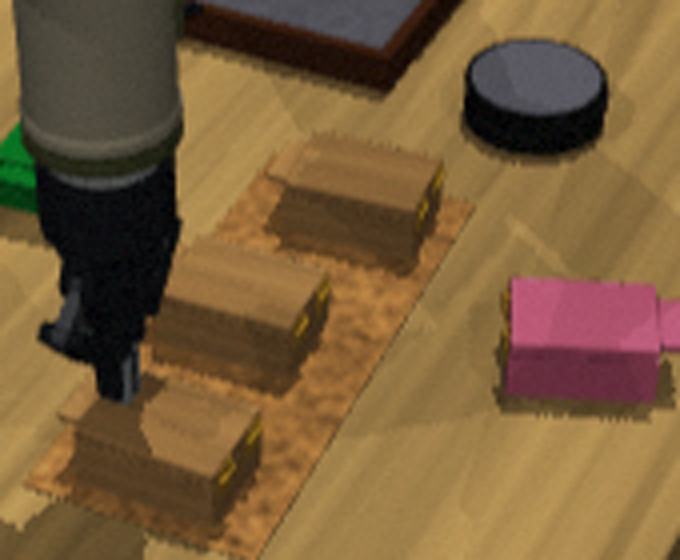

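step_arm([
  {"xyz":[0,0,-0.2],"delta_rot":[0,0,0]},
  {"xyz":[0,0,-0.4],"delta_rot":[0,0,0]},
  {"xyz":[0,0,-0.4],"delta_rot":[0,0,0]},
  {"xyz":[0,0,-0.4],"delta_rot":[0,0,0]},
])

```text
time_s: 15.98
eef_pos: [0.6371, -0.1291, 0.045]
tool_rot: [0.0, -0.022, 1.0, -0.001]
force: [-1.8, 0.8, 6.5]
finger_gap: -0.0001
```

6.5 N of upward force at TCP z = 45 mm means the lid is firmly shut. Rising, opening the jaws, and measuring for the grasp.

step_arm([
  {"xyz":[0,0,4],"delta_rot":[0,0,0]},
  {"xyz":[1,0,8],"delta_rot":[0,0,0]},
  {"xyz":[3,0,12],"delta_rot":[0,0,0]},
  {"xyz":[3,0,12],"delta_rot":[0,0,0]},
  {"xyz":[3,0,12],"delta_rot":[0,0,0]},
  {"xyz":[3,0,12],"delta_rot":[0,0,0]},
], jaw=1)

```text
time_s: 16.48
eef_pos: [0.6669, -0.129, 0.1642]
tool_rot: [0.0, -0.022, 1.0, -0.001]
force: [-0.0, -0.5, -2.3]
finger_gap: 0.0723
```

```bash
python3 - <<'E'
from h import *
o=telemetry.get_obs();print(o["eef_pos"],o["finger_gap"])
p=snap("wrist","w18.png"); np.save("p18.npy",p,allow_pickle=True)
snap("top","t18.png",(205,185,355,265),5)
E
```

```text
[ 0.66692094 -0.12900514  0.16417896] 0.07228602526271709
```

View pics/w18.png

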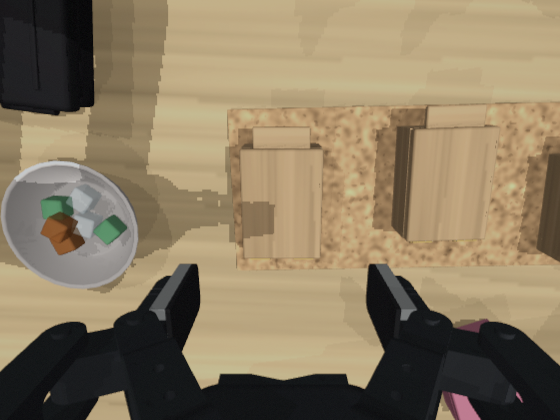

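View pics/t18.png

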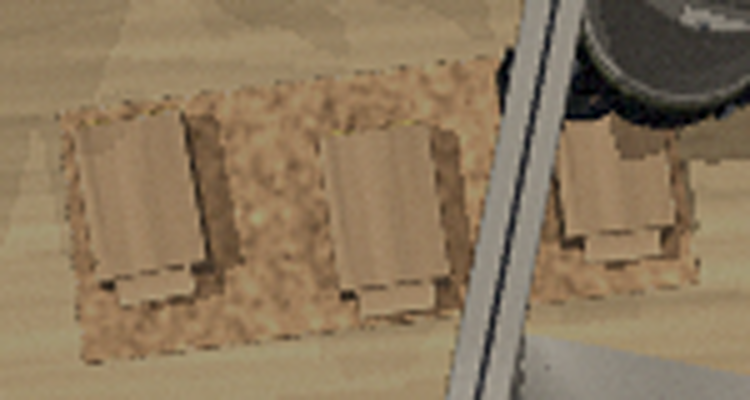

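```bash
python3 - <<'E'
from h import *
p=np.load("p18.npy",allow_pickle=True).item()
uv=np.array([(322,257.5),(243,258.5),(241,149),(322,148),(253,127),(309,127)],float)
s,e=fit("wrist",uv,LB,.003,p,(.66,-.128,.04)); print(s,np.degrees(s[2]),e)
y=np.degrees(s[2])
print(delta([s[0],s[1],.006],y,0))
E
```

```text
[ 0.66970803 -0.13018966  0.05440891] 3.1174006871353455 2.3769986466909643
(array([  0.44,  -0.15, -15.57]), array([ 0. , -0.2,  0.6]))
```

step_arm([
  {"xyz":[0.2,-0.1,-3.5],"delta_rot":[0,0,0.6]},
  {"xyz":[0.2,-0.1,-7],"delta_rot":[0,0,0.6]},
  {"xyz":[0.2,-0.1,-10],"delta_rot":[0,0,0.6]},
  {"xyz":[0.2,-0.1,-13],"delta_rot":[0,0,0.6]},
  {"xyz":[0.2,-0.1,-15],"delta_rot":[0,0,0.6]},
  {"xyz":[0.2,-0.1,-15],"delta_rot":[0,0,0.6]},
  {"xyz":[0.2,-0.1,-15],"delta_rot":[0,0,0.6]},
  {"xyz":[0.2,-0.1,-15],"delta_rot":[0,0,0.6]},
])

```text
time_s: 17.25
eef_pos: [0.6689, -0.1301, 0.0148]
tool_rot: [0.0, -0.027, 1.0, -0.001]
force: [0.7, -0.9, 1.1]
finger_gap: 0.0854
```

```bash
python3 - <<'E'
from h import *
o=telemetry.get_obs();print(o["eef_pos"],o["finger_gap"],o["force"])
p=snap("wrist","w19.png"); snap("scene","s19.png",(200,140,400,305),4)
E
```

```text
[ 0.66888397 -0.13010017  0.0147974 ] 0.08536030413078256 [ 0.69689161 -0.94857941  1.07426111]
```

View pics/w19.png

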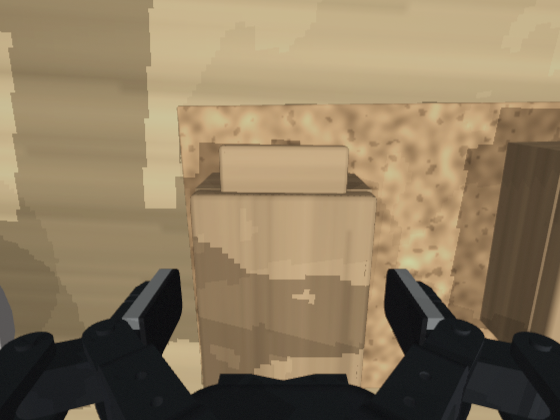

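View pics/s19.png

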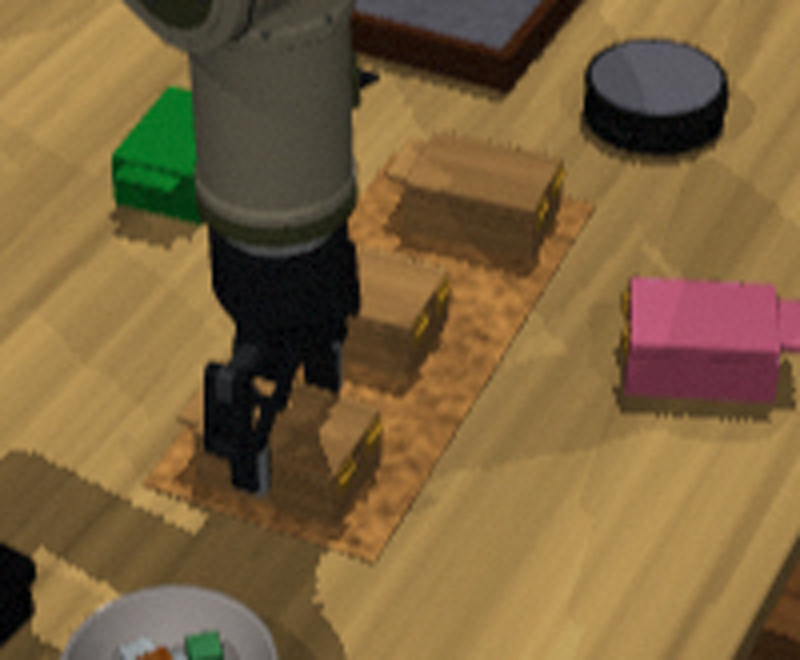

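The fingers straddle the box evenly. Down 5 mm more, then close.

step_arm([
  {"xyz":[0,0,-0.5],"delta_rot":[0,0,0]},
  {"xyz":[0,0,-0.5],"delta_rot":[0,0,0]},
  {"xyz":[0,0,-0.5],"delta_rot":[0,0,0]},
])

```text
time_s: 17.6
eef_pos: [0.6688, -0.13, 0.0095]
tool_rot: [0.0, -0.027, 1.0, -0.001]
force: [0.0, -0.0, -0.4]
finger_gap: 0.0853
```

step_arm([
  {"xyz":[0,0,0],"delta_rot":[0,0,0]},
  {"xyz":[0,0,0],"delta_rot":[0,0,0]},
  {"xyz":[0,0,0],"delta_rot":[0,0,0]},
  {"xyz":[0,0,0],"delta_rot":[0,0,0]},
  {"xyz":[0,0,0],"delta_rot":[0,0,0]},
  {"xyz":[0,0,0],"delta_rot":[0,0,0]},
], jaw=0)

```text
time_s: 18.1
eef_pos: [0.6689, -0.1301, 0.0095]
tool_rot: [0.0, -0.027, 1.0, -0.001]
force: [-1.0, -0.4, 3.4]
finger_gap: 0.0629
```

Gripped (gap 63 mm). Lifting.

step_arm([
  {"xyz":[0,0,0.5],"delta_rot":[0,0,0]},
  {"xyz":[0,0,1.5],"delta_rot":[0,0,0]},
  {"xyz":[0,0,3.5],"delta_rot":[0,0,0]},
  {"xyz":[0,0,6],"delta_rot":[0,0,0]},
  {"xyz":[0,0,8.5],"delta_rot":[0,0,0]},
  {"xyz":[0,0,11],"delta_rot":[0,0,0]},
  {"xyz":[0,0,13],"delta_rot":[0,0,0]},
  {"xyz":[0,0,14],"delta_rot":[0,0,0]},
  {"xyz":[0,0,14],"delta_rot":[0,0,0]},
])

```text
time_s: 18.85
eef_pos: [0.6703, -0.1303, 0.1527]
tool_rot: [0.002, -0.027, 1.0, -0.001]
force: [0.7, -0.6, -2.9]
finger_gap: 0.0627
```

```bash
python3 - <<'E'
from h import *
o=telemetry.get_obs();print(o["eef_pos"],o["finger_gap"],o["force"])
p=snap("wrist","w20.png"); snap("scene","s20.png",(200,110,400,275),4)
print(delta([.495,.373,.15],1.7,0))
E
```

```text
[ 0.6703219  -0.13033464  0.15273172] 0.06269067688943804 [ 0.65065276 -0.64146825 -2.9236695 ]
(array([-17.32,  50.28,   0.19]), array([ 0.1, -0.1, -1.4]))
```

View pics/w20.png

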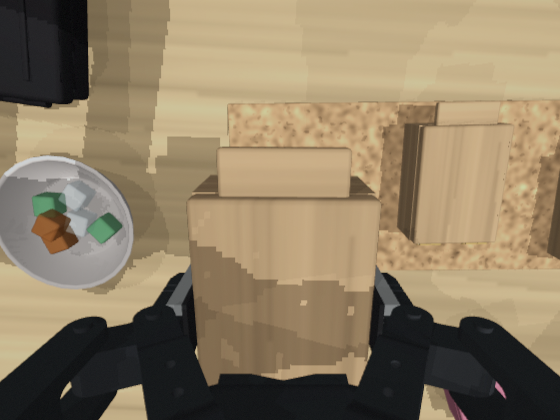

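View pics/s20.png

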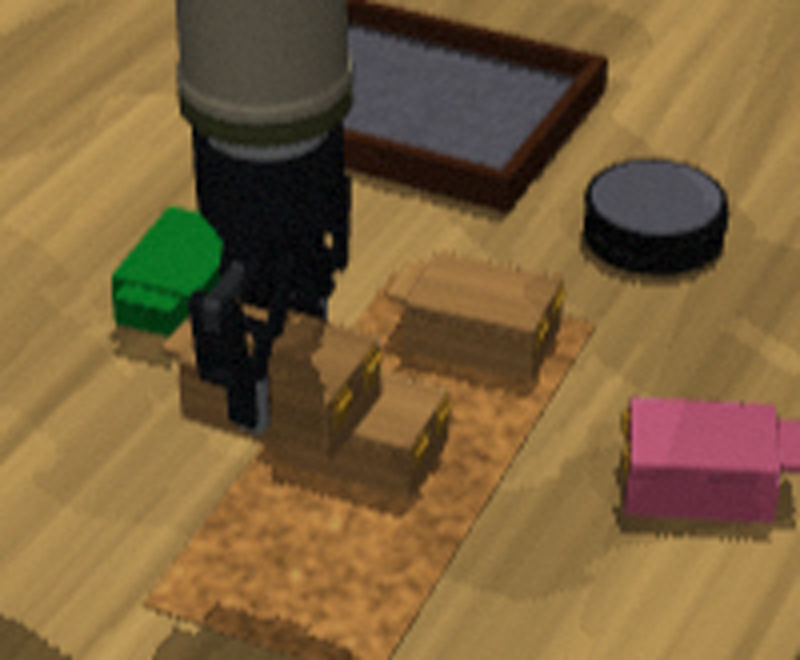

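The box is held level with its lid shut. Carrying it over to the tray in two legs.

step_arm([
  {"xyz":[-0.4,1,0],"delta_rot":[0,0,0]},
  {"xyz":[-1.2,3.5,0],"delta_rot":[0,0,0]},
  {"xyz":[-2.3,6.5,0],"delta_rot":[0,0,0]},
  {"xyz":[-3.4,10,0],"delta_rot":[0,0,0]},
  {"xyz":[-4.5,13,0],"delta_rot":[0,0,0]},
  {"xyz":[-5.7,16,0],"delta_rot":[0,0,0]},
  {"xyz":[-6.7,19,0],"delta_rot":[0,0,0]},
  {"xyz":[-7.8,22,0],"delta_rot":[0,0,0]},
  {"xyz":[-8.7,25,0],"delta_rot":[0,0,0]},
  {"xyz":[-9.7,28,0],"delta_rot":[0,0,0]},
])

```text
time_s: 19.78
eef_pos: [0.5691, 0.1517, 0.1466]
tool_rot: [-0.002, -0.027, 1.0, -0.001]
force: [0.5, -0.1, -4.4]
finger_gap: 0.0633
```

step_arm([
  {"xyz":[-1.0,3,0],"delta_rot":[0,0,0]},
  {"xyz":[-2.1,6,0],"delta_rot":[0,0,0]},
  {"xyz":[-3.1,9,0],"delta_rot":[0,0,0]},
  {"xyz":[-4.2,12,0],"delta_rot":[0,0,-0.5]},
  {"xyz":[-5.2,15,0],"delta_rot":[0,0,-1]},
  {"xyz":[-6.2,18,0],"delta_rot":[0,0,-1.4]},
  {"xyz":[-7.1,20.5,0],"delta_rot":[0,0,-1.4]},
  {"xyz":[-7.6,22,0],"delta_rot":[0,0,-1.4]},
  {"xyz":[-7.6,22,0],"delta_rot":[0,0,-1.4]},
  {"xyz":[-7.6,22,0],"delta_rot":[0,0,-1.4]},
])

```text
time_s: 20.62
eef_pos: [0.4934, 0.3705, 0.1467]
tool_rot: [-0.002, -0.016, 1.0, -0.002]
force: [0.7, -0.0, -5.3]
finger_gap: 0.0629
```

```bash
python3 - <<'E'
from h import *
o=telemetry.get_obs();print(o["eef_pos"],o["finger_gap"],o["force"],o["joints"].round(2))
p=snap("wrist","w21.png"); 
print(delta([.495,.373,.0185],1.7,0))
E
```

```text
[0.49344826 0.37047016 0.14669525] 0.06290790215854211 [ 0.7199443  -0.02887654 -5.3449575 ] [ 0.56  0.23  1.53 -0.    1.38 -1.04]
(array([  0.08,   0.34, -12.86]), array([ 0.2, -0.1, -0.1]))
```

View pics/w21.png

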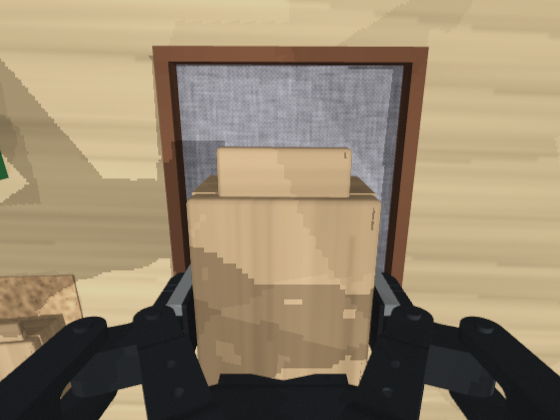

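The box is centred over the tray. Lowering.

step_arm([
  {"xyz":[0,0.2,-2],"delta_rot":[0,0,0]},
  {"xyz":[0.1,0.3,-4.5],"delta_rot":[0,0,0]},
  {"xyz":[0.1,0.3,-7],"delta_rot":[0,0,0]},
  {"xyz":[0.1,0.3,-9],"delta_rot":[0,0,0]},
  {"xyz":[0.1,0.3,-10.5],"delta_rot":[0,0,0]},
  {"xyz":[0.1,0.3,-11.5],"delta_rot":[0,0,0]},
  {"xyz":[0.1,0.3,-12],"delta_rot":[0,0,0]},
  {"xyz":[0.1,0.3,-12.2],"delta_rot":[0,0,0]},
  {"xyz":[0.1,0.3,-12.2],"delta_rot":[0,0,0]},
])

```text
time_s: 21.42
eef_pos: [0.497, 0.3727, 0.0272]
tool_rot: [0.0, -0.015, 1.0, -0.001]
force: [0.3, 0.0, -4.3]
finger_gap: 0.0634
```

step_arm([
  {"xyz":[0,0,-0.3],"delta_rot":[0,0,0]},
  {"xyz":[0,0,-0.6],"delta_rot":[0,0,0]},
  {"xyz":[0,0,-0.8],"delta_rot":[0,0,0]},
  {"xyz":[0,0,-0.8],"delta_rot":[0,0,0]},
  {"xyz":[0,0,-0.8],"delta_rot":[0,0,0]},
])

```text
time_s: 21.83
eef_pos: [0.4966, 0.373, 0.0191]
tool_rot: [-0.0, -0.015, 1.0, -0.001]
force: [-0.1, 0.2, -4.7]
finger_gap: 0.0632
```

step_arm([
  {"xyz":[0,0,-0.1],"delta_rot":[0,0,0]},
  {"xyz":[0,0,-0.2],"delta_rot":[0,0,0]},
  {"xyz":[0,0,-0.3],"delta_rot":[0,0,0]},
  {"xyz":[0,0,-0.3],"delta_rot":[0,0,0]},
  {"xyz":[0,0,-0.3],"delta_rot":[0,0,0]},
])

```text
time_s: 22.25
eef_pos: [0.4968, 0.3732, 0.0165]
tool_rot: [0.0, -0.015, 1.0, -0.001]
force: [-1.3, -0.7, 0.6]
finger_gap: 0.0632
```

The load has gone from -4.7 N to about +0.6 N, so the box is standing on the tray floor. Releasing.

step_arm([
  {"xyz":[0,0,0],"delta_rot":[0,0,0]},
  {"xyz":[0,0,0],"delta_rot":[0,0,0]},
  {"xyz":[0,0,0],"delta_rot":[0,0,0]},
  {"xyz":[0,0,0],"delta_rot":[0,0,0]},
  {"xyz":[0,0,0],"delta_rot":[0,0,0]},
  {"xyz":[0,0,0],"delta_rot":[0,0,0]},
], jaw=1)

```text
time_s: 22.75
eef_pos: [0.4968, 0.3731, 0.0161]
tool_rot: [0.0, -0.015, 1.0, -0.001]
force: [0.6, -0.1, -0.1]
finger_gap: 0.0856
```

```bash
python3 - <<'E'
from h import *
o=telemetry.get_obs();print(o["eef_pos"],o["finger_gap"],o["force"])
p=snap("wrist","w22.png")
E
```

```text
[0.49679373 0.37305586 0.01610992] 0.08555654583399952 [ 0.61150019 -0.11507886 -0.07844849]
```

View pics/w22.png

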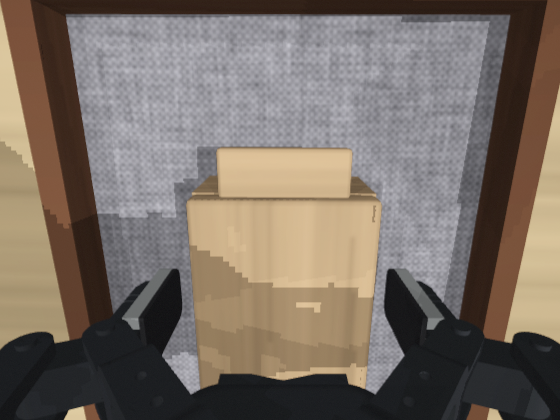

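Both fingers are clear of the box sides. Going straight up, then away.

step_arm([
  {"xyz":[0,0,1.5],"delta_rot":[0,0,0]},
  {"xyz":[0,0,4],"delta_rot":[0,0,0]},
  {"xyz":[0,0,8],"delta_rot":[0,0,0]},
  {"xyz":[0,0,12],"delta_rot":[0,0,0]},
  {"xyz":[0,0,16],"delta_rot":[0,0,0]},
  {"xyz":[-3,3,18],"delta_rot":[0,0,0]},
  {"xyz":[-8,8,18],"delta_rot":[0,0,0]},
  {"xyz":[-13,11,18],"delta_rot":[0,0,0]},
  {"xyz":[-13,11,18],"delta_rot":[0,0,0]},
  {"xyz":[-13,11,18],"delta_rot":[0,0,0]},
])

```text
time_s: 23.63
eef_pos: [0.3617, 0.4864, 0.1964]
tool_rot: [-0.001, -0.017, 1.0, 0.0]
force: [-0.3, -0.8, -0.2]
finger_gap: 0.0854
```

```bash
python3 - <<'E'
from h import *
o=telemetry.get_obs();print(o["eef_pos"],o["force"])
snap("top","t23.png",(105,145,455,355),2.2); snap("scene","s23.png",(200,90,400,275),4)
E
```

```text
[0.36165131 0.48643718 0.1964236 ] [-0.32240119 -0.81307932 -0.23794774]
```

View pics/t23.png

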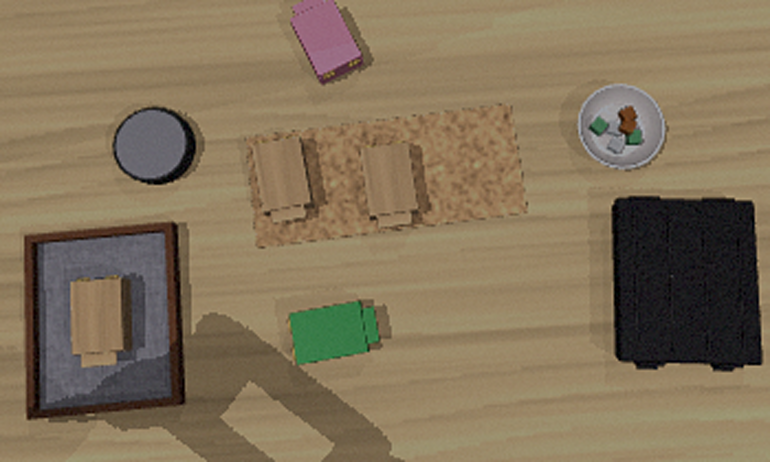

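View pics/s23.png

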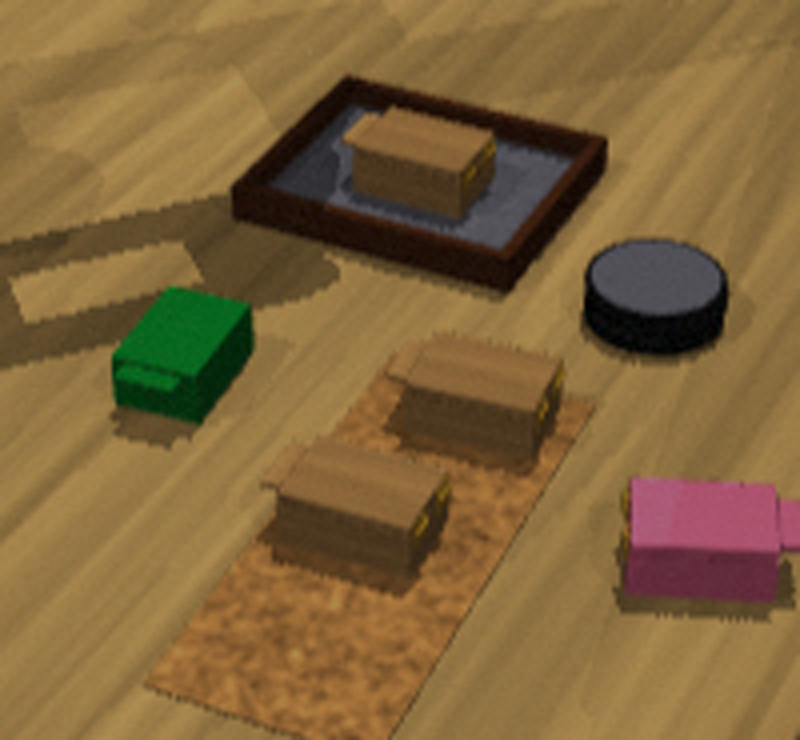

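Everything looks right: the stiff box stands upright and shut in the tray (top crop px 97,318), the other two are shut in their places, and the bystanders haven't moved. Handing in.

```bash
python3 -c "
from rig import workorder; print(workorder.close_job())"
```

```text
the job is handed in; nothing more can be done
None
```

I tried all three lids in order from the tray end. The first two dropped shut when let go. The third, farthest from the tray, stayed up, so it is the stiff one. I swung its lid shut round the hinge, carried the box over and set it down in the tray, then handed in at about 24 s; no verdict is given.

- **Final checks:** The last pictures show the stiff box upright, shut and near the middle of the tray. The two good boxes are shut in their places. The organiser, coasters, dish and the green and pink look-alikes look unmoved, and the gripper is clear of everything.
- **Forces:** Pressing the stiff lid shut gave 6.5 N of resistance at lid height. On set-down, the load on the wrist went from -4.7 N to about zero before I released.
- **What went wrong:** On the first approach to the stiff box, joint 6 reached its range limit. The arm missed its pose and nudged that box back about 9 mm on the mat. I backed off, re-measured and approached at another angle, and the box was lifted into the tray afterwards anyway.

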